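# Fetch the funnel from behind on a crowded hook and wedge it into the carafe

### The arm

A 6-joint arm with a two-finger parallel gripper is mounted at the origin on the work surface. World frame = base frame: x ahead of the robot, y to its left, z up, the work surface at z = 0. Lengths are in m, angles in rad, forces in N, time in s.
With the tool pointing down it reaches from about 0.375 to 0.9 m from the base axis. Payload 3.1 kg.
Tool frame: the origin (TCP) lies at the very end of the fingers, on their centre line; the grasp point (between the pads) lies 19 mm behind it (manip.grip_point_offset is the distance from the TCP to the grasp point, in m); z points along the fingers, y is the direction in which the jaws open and shut (so a half turn about z gives the same grasp; the last joint's range is limited). The gripper opens to 87 mm and grips with 3 to 60 N. Pads are 19 mm wide; open, the fingers measure 117 mm over their backs; the gripper's body (75 mm by 190 mm) begins 51 mm behind the grasp point.
Start: joints at [1.109, 0.527, 1.433, -0, 1.181, -0.178], TCP at [0.174, 0.6, 0.223] pointing down, gripper open.
Joint ranges: [-3.08, 3.08], [-0.75, 2.2], [0.22, 2.44], [-1.43, 4.57], [0, 2.65], [-2.85, 2.85]. Speed limits (rad/s): [2.79, 2.79, 3.14, 3.14, 3.14, 3.14].

### API

Orientations are given as a rotation vector (axis times angle).
In Python, from bench import get_obs, cams, ticket, spot_in, manip gives the robot as it stands.
- The arm moves only by the shell command python3 -m creep 'ROWS' [FORCE]. ROWS is JSON, a list of rows, each an object with "slide": the shift along the tool's x, y, z normalised to -1 to 1, where 1 is 0.1 m, a list of three; "twist": the turn about the tool's z normalised to -1 to 1, where 1 is 2 pi rad; "claw": the opening, from 0 (shut) to 1 (fully open). In form: [{"slide": [dx, dy, dz], "twist": twist, "claw": claw}, ...]. A call has 1 to 20 rows; each row is the pose to reach, as a shift and turn from the pose commanded when the call began, along the tool's axes at that moment, turning the shorter way round; what a row does not reach only later rows make up. A row lasts 1/10 s, in which the tool goes at most 50 mm and 8.59 degrees, less where a joint would pass 70% of its speed; a pose out of reach is approached as far as the arm can. A call with a number of a shift or a turn outside -1 to 1 is refused whole. A call with a gripper value outside its range is refused whole. The fingers move at their own pace and stop on an object; FORCE is the grip in N (left out, the last holds). Time passes only in rows, so rows that repeat a pose let the fingers close. It gives the time, the measured TCP pose, the force and the opening at its end, in the units of the state.
- get_obs(): the state, without advancing time (a new reading comes with each control period).
- cams.camera(name): name is "side" or "top"; returns a dict with "image" (384x512x3 uint8, blue, green, red), "range_z" (384x512 float32, m along the optical axis (not along the pixel's ray), 0 where there is no reading), "mtx" (3x3 intrinsics, pixels), "dist_coeffs" ([k1, k2, p1, p2, k3] as OpenCV has them; the pictures are not rectified), "R" (3x3) and "t" (3): a world point X has camera coordinates R X + t. Camera axes: x right, y down, z forward; pixel columns grow to the right and rows downward; lengths in m; the calibration is good to about 2 mm. A picture is of the moment at which its call begins.
- ticket.hand_in(): hands the job in, once; it reports no verdict.
Trained networks look in a picture, given as the dict that the camera call returned (one of the last four; its "shot" number tells which), for a name from the list of things; names that differ only in an ending like _2 or _b are one class to them, and where a whole thing is asked for, a point or a joint stands for the part that bears it (a point fixed in the world has none). Each returns a list of dicts, best first, with "confidence" (0 to 1); they miss things now and then, are a little off and sometimes report something else, mostly with a low value. They report only what shows in the picture. A call takes as long as a camera call. They do not tell look-alikes from the thing itself.
- spot_in(picture, query): "point" ([x, y, z] in m, in world coordinates, good to about 4 mm: the middle of the surface that is visible of it).
The state is a dict: "time_s": time; "q": joint angles; "qvel": joint speeds; "joint_torque": joint torques, N m; "eef_pos": TCP position; "eef_rot": TCP orientation; "force": force on the tool from outside, world axes, zero at the start; "moment": the same for the moment, N m; "opening": opening from 0.0 (shut) to 1.0 (fully open).
Only numpy, scipy, OpenCV 4.12 (cv2) and the standard library are available. Lean on these libraries where they do the work, as an engineer would, in place of code of your own. Each camera call takes 0.05 s, during which the arm holds its last target.

### The job

The grey funnel hangs rearmost on the crowded rack hook. Move the grater and the skimmer in front of it over to the spare hook, then take the funnel, stand its spout in the carafe's loose silicone collar and press it straight down until the collar has slid home and wedges tight: a firm push of about 18 N, never over 25 N, held for a moment, then let go. Drop nothing, do not bend the hooks, do not tip the carafe, and leave everything else where it is.

Things in the scene. Friction and masses are not known exactly. Their poses are not given: they have to be found in the camera images.
- hook_full: Crowded one of two like steel hooks on the rack's front rail. Origin on the prong's axis at its root, 235 mm above the worktop; x along the prong towards the rack, y across, z up. Prong: level bar 7 mm thick from x = 0 to -130 mm, its end turned up to x = -142 mm, 15.5 mm above the axis. Funnel rearmost (about x = -45 mm), two flat tools before it. Over 20 N bends it.
- hook_spare: The empty hook, like the crowded one in shape, size and frame, about 144 mm beside it on the same rail.
- grater_tab (a point): Flat hand grater (rectangle 60 mm wide, 8 mm thick, 130 g). Point: centre of its finger tab (22 mm in y, 8 in x, 32 tall), gripped across y, 24 mm above the prong's axis when hung; x along the prong to the rack, y across it, z up. Under the tab the prong passes an eye 15 mm wide, 37 mm tall, with a peaked roof: lift it 14 to 28 mm to pass the prong's tip. Lower end 182 mm below the point.
- skimmer_tab (a point): Flat round skimmer (perforated disc 84 mm wide, 8 mm thick, 120 g). Point: centre of its finger tab, 24 mm above the prong's axis when hung; tab, eye and axes like the grater's. Lower end 176 mm below the point. Skimmer and grater hang one before the other ahead of the funnel; either may be foremost.
- funnel_tab (a point): Grey plastic funnel (mouth 63 mm wide, 90 g), hung upright by the arched handle over its mouth. Point: centre of the finger tab on the arch (22 mm in y, 10 in x, 32 tall), gripped across y, 24 mm above the prong's axis when hung; x along the prong to the rack, y across it, z up. Lift it 14 to 28 mm to pass the tip. Below the point, on one axis: mouth 72 mm, shoulder 104 mm, spout's end 136 mm.
- funnel_seat (a point): Centre of the flat underside of the funnel's round shoulder (38 mm wide), 104 mm below the tab's centre. The spout goes on 32 mm below it, 20 mm thick, tapering to 15 mm. The shoulder comes to rest on the top of the carafe's collar.
- carafe_mouth (a point): Centre of the glass rim of a small loose carafe (88 mm wide, neck 45 mm, 650 g), 135 mm above the worktop; z up. In the neck sits a tapered white silicone collar, flange 47 mm wide and 6 mm thick, bore 26 mm wide. Over 25 N chips the neck.
- carafe: The carafe; origin under its centre. Its tapered collar has been left loose: the flange's top stands 11 to 34 mm above the rim. It slides down under about 7 N until the taper wedges tight, its top then 7 to 22 mm above the rim; both heights differ each time and are not measured. From there on it hardly gives and the push climbs.
- bowl_a: Bystander: one of two shallow white bowls (130 mm wide, 38 mm high) on the rack's upper tier; origin under its centre.
- bowl_b: Bystander: the other shallow white bowl on the upper tier; origin under its centre.
- jar: Bystander: glass jar (64 mm wide, 85 mm high) on the rack's lower tier; origin under its centre.
- ramekin: Bystander: white ramekin (84 mm wide, 45 mm high) on the lower tier; origin under its centre.
- stopper: Bystander: the carafe's glass stopper (48 mm wide, 76 mm high) standing on the worktop; origin under its centre.
- tin: Bystander: chrome spice tin with a twist cap (61 mm wide, 98 mm high) on the worktop; origin under its centre.
- mill: Bystander: dark wooden pepper mill (52 mm wide, 138 mm high) on the worktop; origin under its centre.
- mug: Bystander: white mug (80 mm wide, 85 mm high) on the worktop; origin under its centre.
Things that resemble listed ones, but are neither listed nor needed, are in the scene too. What is shaped like the part that bears grater_tab but red is not meant.

How it is judged:
On the way, in this order (a step that is already met when the one before it is completed fails the run):
1. grater and skimmer both hang on the spare hook, let go (x of grater_tab in the frame of hook_spare between -0.135 and -0.008 m and y of grater_tab in the frame of hook_spare between -0.01 and 0.01 m and z of grater_tab in the frame of hook_spare between 0.016 and 0.03 m and angle between each of grater_tab, skimmer_tab's own z axis and vertical below 0.25 rad and contact force between each of grater, skimmer and hook_spare above 0.3 N and x of skimmer_tab in the frame of hook_spare between -0.135 and -0.008 m and y of skimmer_tab in the frame of hook_spare between -0.01 and 0.01 m and z of skimmer_tab in the frame of hook_spare between 0.016 and 0.03 m and contact force between the fingers and grater below 0.2 N and contact force between the fingers and skimmer below 0.2 N), for 0.2 s.
2. the funnel, upright with its spout in the collar, is pressed down with more than 14 N for 0.25 s (horizontal distance between funnel_seat and carafe_mouth below 0.006 m and z of funnel_seat in the frame of carafe_mouth between 0.004 and 0.0235 m and angle between funnel_seat's own z axis and vertical below 0.12 rad and contact force between funnel and carafe above 14 N), for 0.25 s.
At the end, for the whole second after the job is handed in: Grater and skimmer hang on the spare prong (tab 8 to 135 mm from the root, 10 mm sideways, 16 to 30 mm above, tilt 0.25 rad). Funnel, pressed with 14 to 25 N, stands free: 6 mm off the neck axis, shoulder 4 to 23.5 mm over the rim, tilt 0.12 rad. Carafe tilt 0.05 rad. All at rest (x of grater_tab in the frame of hook_spare between -0.135 and -0.008 m and y of grater_tab in the frame of hook_spare between -0.01 and 0.01 m and z of grater_tab in the frame of hook_spare between 0.016 and 0.03 m and angle between each of grater_tab, skimmer_tab's own z axis and vertical below 0.25 rad and contact force between each of grater, skimmer and hook_spare above 0.3 N and x of skimmer_tab in the frame of hook_spare between -0.135 and -0.008 m and y of skimmer_tab in the frame of hook_spare between -0.01 and 0.01 m and z of skimmer_tab in the frame of hook_spare between 0.016 and 0.03 m and horizontal distance between funnel_seat and carafe_mouth below 0.006 m and z of funnel_seat in the frame of carafe_mouth between 0.004 and 0.0235 m and angle between funnel_seat's own z axis and vertical below 0.12 rad and linear speed of funnel below 0.02 m/s and linear speed of each of grater, skimmer below 0.05 m/s and angle between carafe_mouth's own z axis and vertical below 0.05 rad); the robot touches nothing.
It fails at once if more than 25 N between funnel and carafe (the neck chips) (contact force between funnel and carafe above 25 N).
It fails at once if more than 20 N on a hook (it bends) (contact force between any of hook_full, hook_spare and anything else above 20 N).
It fails at once if grater, skimmer or funnel dropped (its tab lower than 150 mm above the worktop) (height (world z) of any of grater_tab, skimmer_tab, funnel_tab below 0.15 m).
It fails at once if carafe tipped by more than 0.2 rad (angle between carafe_mouth's own z axis and vertical above 0.2 rad).
It fails at once if a bystander moved by more than 30 mm (distance of any of bowl_a, bowl_b, jar, ramekin, stopper, tin, mill, mug from where it was at the start of the episode above 0.03 m).
It also fails if it takes over 72 s, if anything falls off the work surface, if the arm or the gripper's body presses on something with over 40 N, if the wrist force passes 120 N, or if a joint passes its speed limit or range.

## Working session

There is one attempt and no reset: what is moved stays moved. The work goes in short steps, Python scripts to look and compute and a shell command to move; the robot and the scene stay as the last step left them, time stands still between calls to the robot, and variables do not carry over. Pictures are saved under pics/ and viewed, and the job is handed in when it is done.

```bash
ls; mkdir -p pics; python3 - <<'E'
from bench import get_obs,cams,spot_in,manip
import cv2,numpy as np
o=get_obs();print({k:np.round(v,3) for k,v in o.items()});print(manip.grip_point_offset)
for n in("side","top"):
    p=cams.camera(n);cv2.imwrite(f"pics/{n}0.png",p["image"]);np.savez(f"{n}0.npz",**{k:p[k] for k in("image","range_z","mtx","dist_coeffs","R","t")})
    print(n,np.round(p["R"],3).tolist(),np.round(-p["R"].T@p["t"],3),p["mtx"].tolist(),p["dist_coeffs"])
    for q in("hook_full","hook_spare","grater_tab","skimmer_tab","funnel_tab","carafe_mouth","carafe","stopper","tin","mill","mug","jar"):
        print(q,[(np.round(d["point"],3).tolist(),round(float(d["confidence"]),2)) for d in spot_in(p,q)])
E
```

```text
pics
{'time_s': np.float64(0.0), 'q': array([ 1.11 ,  0.529,  1.434, -0.   ,  1.181, -0.179]), 'qvel': array([ 0.001, -0.001,  0.001, -0.   , -0.   , -0.   ]), 'joint_torque': array([-1.0000e-03, -4.4005e+01, -1.7659e+01,  6.3000e-02,  5.8000e-02,
       -0.0000e+00]), 'eef_pos': array([0.174, 0.599, 0.222]), 'eef_rot': array([-4.43e-01, -3.11e+00,  3.00e-03]), 'force': array([-0.4  , -0.299, -0.093]), 'moment': array([ 0.006, -0.007, -0.049]), 'opening': np.float64(1.003)}
0.0187
side [[0.751, -0.66, 0.026], [-0.311, -0.388, -0.867], [0.583, 0.643, -0.497]] [-0.285 -0.799  0.861] [[416.0808431457359, 0.0, 255.33936015507754], [0.0, 416.0808431457359, 194.8869468754275], [0.0, 0.0, 1.0]] [-0.08903586  0.          0.          0.          0.        ]
hook_full [([0.468, 0.417, 0.123], 0.69)]
hook_spare [([0.49, 0.208, 0.149], 0.26)]
grater_tab [([0.486, 0.211, 0.148], 0.66), ([0.299, 0.21, 0.082], 0.65), ([0.389, 0.184, 0.075], 0.59), ([0.452, -0.276, 0.076], 0.34)]
skimmer_tab [([0.476, 0.236, 0.175], 0.73)]
funnel_tab [([0.66, -0.286, 0.073], 0.69), ([0.482, 0.276, 0.182], 0.51)]
car
[... 501 characters left out ...]
0.02606243733052], [0.0, 0.0, 1.0]] [0.02731142 0.         0.         0.         0.        ]
hook_full [([0.485, 0.308, 0.234], 0.52)]
hook_spare [([0.63, 0.291, 0.239], 0.45)]
grater_tab [([0.478, 0.211, 0.18], 0.67), ([0.304, 0.204, 0.099], 0.64), ([0.408, -0.01, 0.003], 0.24)]
skimmer_tab [([0.48, 0.236, 0.158], 0.47)]
funnel_tab [([0.481, 0.278, 0.18], 0.63)]
carafe_mouth [([0.467, -0.242, 0.088], 0.78), ([0.648, 0.461, 0.219], 0.2)]
carafe [([0.467, -0.244, 0.094], 0.75)]
stopper [([0.671, -0.017, 0.069], 0.47)]
tin [([0.662, -0.161, 0.096], 0.92)]
mill [([0.467, -0.243, 0.093], 0.69), ([0.669, -0.268, 0.097], 0.63)]
mug [([0.408, -0.006, -0.0], 0.6)]
jar [([0.481, 0.406, 0.109], 0.47)]
```

View pics/side0.png

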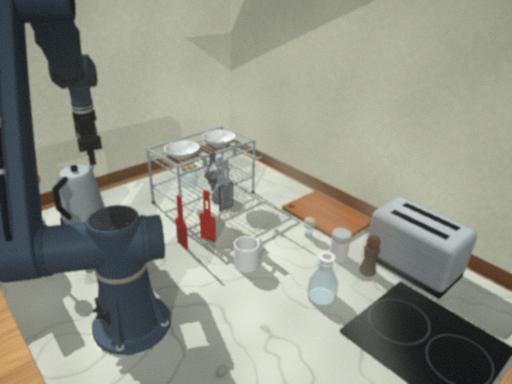

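View pics/top0.png

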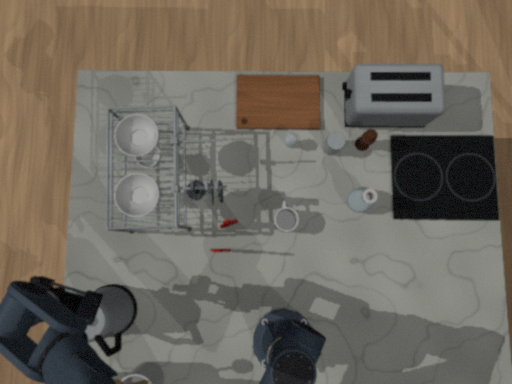

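```bash
cat > h.py <<'E'
import cv2,numpy as np
def load(n): return dict(np.load(n+".npz"))
def snap(name,tag,save=True):
    from bench import cams
    p=cams.camera(name); np.savez(f"{tag}.npz",**{k:p[k] for k in("image","range_z","mtx","dist_coeffs","R","t")}); return p
def crop(p,x0,y0,x1,y1,fn,s=None):
    im=p["image"][y0:y1,x0:x1]; s=s or min(800/(x1-x0),600/(y1-y0))
    cv2.imwrite(fn,cv2.resize(im,None,fx=s,fy=s,interpolation=cv2.INTER_CUBIC)); print("scale",s)
def world(p,u,v,z=None,r=None):
    n=cv2.undistortPoints(np.array([[[u,v]]],float),p["mtx"],p["dist_coeffs"])[0,0]
    d=p["R"].T@np.array([n[0],n[1],1]); c=-p["R"].T@p["t"]
    if z is not None: return c+d*(z-c[2])/d[2]
    if r is None: r=p["range_z"][int(round(v)),int(round(u))]
    return c+d*r
def cloud(p):
    h,w=p["range_z"].shape
    uv=np.stack(np.meshgrid(np.arange(w),np.arange(h)),-1).reshape(-1,1,2).astype(float)
    n=cv2.undistortPoints(uv,p["mtx"],p["dist_coeffs"])[:,0]
    r=p["range_z"].reshape(-1,1); X=np.c_[n,np.ones(len(n))]*r
    W=(X-p["t"])@p["R"]; W[r[:,0]==0]=np.nan
    return W.reshape(h,w,3)
def proj(p,X):
    return cv2.projectPoints(np.array(X,float).reshape(-1,1,3),cv2.Rodrigues(p["R"])[0],p["t"],p["mtx"],p["dist_coeffs"])[0][:,0]
E
python3 - <<'E'
from h import *
t=load("top0");s=load("side0")
crop(t,170,100,310,205,"pics/t1.png");crop(s,140,115,280,220,"pics/s1.png")
E
```

```text
scale 5.714285714285714
scale 5.714285714285714
```

View pics/t1.png

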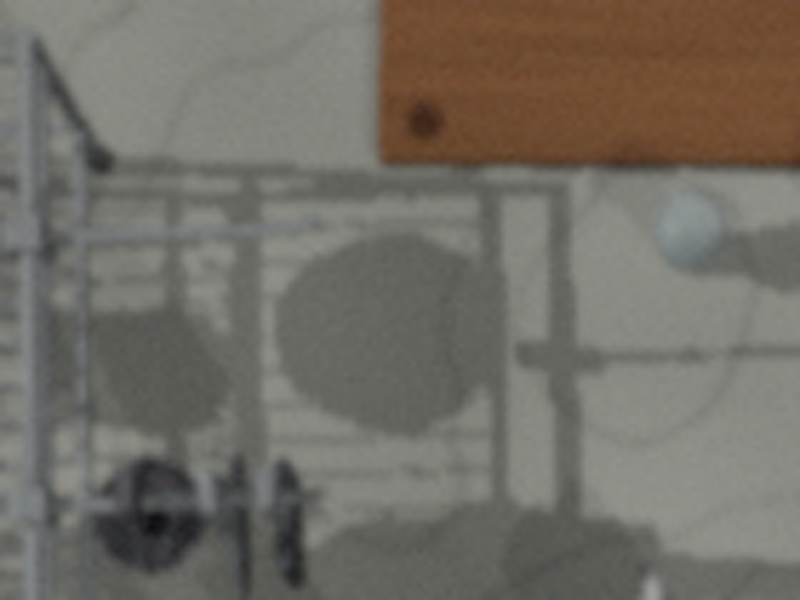

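View pics/s1.png

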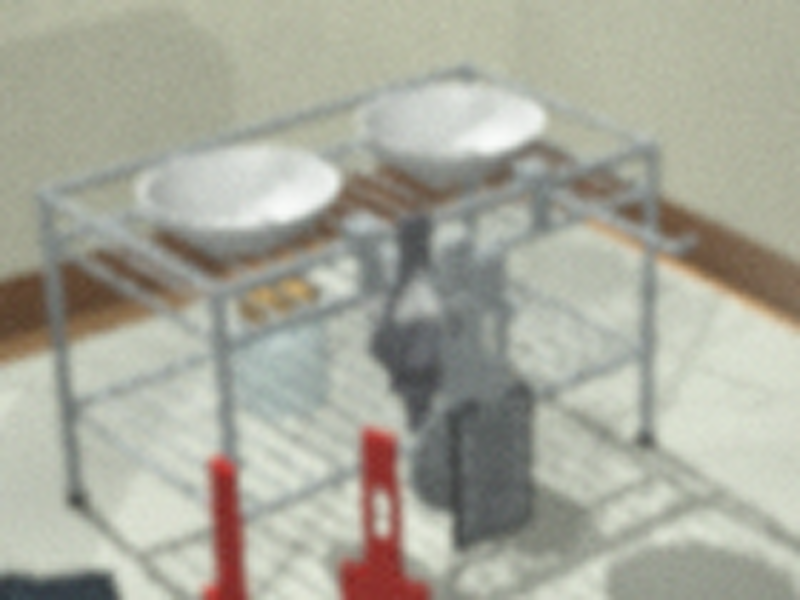

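```bash
python3 - <<'E'
from h import *
t=load("top0");s=load("side0")
W=cloud(t)
m=(W[...,2]>.225)&(W[...,2]<.3)&(W[...,0]>.42)&(W[...,0]<.72)&(W[...,1]<.37)&(W[...,1]>.1)
for v,u in np.argwhere(m):
    print(u,v,np.round(W[v,u],3))
E
```

```text
173 110 [0.718 0.349 0.238]
174 110 [0.717 0.345 0.243]
175 110 [0.718 0.342 0.24 ]
176 110 [0.717 0.339 0.241]
174 111 [0.713 0.344 0.245]
175 111 [0.715 0.342 0.24 ]
176 111 [0.714 0.339 0.243]
174 112 [0.71  0.344 0.244]
175 112 [0.713 0.343 0.236]
176 112 [0.712 0.34  0.238]
174 113 [0.709 0.345 0.239]
175 113 [0.707 0.341 0.244]
176 113 [0.71  0.34  0.237]
174 114 [0.705 0.345 0.242]
175 114 [0.706 0.342 0.239]
176 114 [0.705 0.339 0.241]
174 115 [0.701 0.344 0.244]
175 115 [0.701 0.341 0.244]
176 115 [0.703 0.339 0.238]
174 116 [0.699 0.345 0.241]
175 116 [0.698 0.341 0.242]
176 116 [0.7   0.339 0.239]
174 117 [0.696 0.345 0.24 ]
175 117 [0.695 0.341 0.243]
176 117 [0.696 0.338 0.242]
174 118 [0.692 0.344 0.244]
175 118 [0.693 0.342 0.239]
176 118 [0.693 0.339 0.24 ]
174 119 [0.69  0.344 0.241]
175 119 [0.69  0.341 0.24 ]
176 119 [0.692 0.34  0.233]
174 120 [0.687 0.344 0.241]
175 120 [0.687 0.342 0.239]
176 120 [0.688 0.339 0.236]
174 121 [0.685 0.345 0.236]
175 121 [0.684 0.341 0.24 ]
176 121 [0.685 0.339 0.236]
174 122 [0.68  0.344 0.244]
175 122 [0.68  0.341 0.243]
176 122 
[... 18191 characters left out ...]

176 201 [0.443 0.33  0.242]
177 201 [0.443 0.328 0.239]
174 202 [0.44  0.337 0.239]
175 202 [0.44  0.333 0.241]
176 202 [0.44  0.331 0.239]
177 202 [0.44  0.328 0.238]
174 203 [0.438 0.337 0.236]
175 203 [0.437 0.333 0.24 ]
176 203 [0.437 0.33  0.243]
177 203 [0.437 0.328 0.239]
175 204 [0.434 0.333 0.24 ]
176 204 [0.434 0.33  0.242]
177 204 [0.435 0.328 0.239]
175 205 [0.431 0.333 0.241]
176 205 [0.432 0.331 0.239]
177 205 [0.432 0.328 0.239]
175 206 [0.428 0.333 0.241]
176 206 [0.428 0.33  0.24 ]
177 206 [0.428 0.327 0.241]
175 207 [0.426 0.333 0.24 ]
176 207 [0.425 0.33  0.242]
177 207 [0.426 0.328 0.238]
175 208 [0.423 0.333 0.239]
176 208 [0.423 0.33  0.239]
177 208 [0.423 0.328 0.235]
```

```bash
python3 - <<'E'
from h import *
s=load("side0")
W=cloud(s)
m=(W[...,2]>.225)&(W[...,2]<.3)&(W[...,0]>.42)&(W[...,0]<.72)&(W[...,1]<.33)&(W[...,1]>.1)
for v,u in np.argwhere(m):
    print(u,v,np.round(W[v,u],3))
E
```

```text
233 144 [0.618 0.33  0.252]
236 144 [0.631 0.328 0.249]
233 146 [0.614 0.325 0.246]
235 147 [0.625 0.326 0.239]
236 147 [0.632 0.329 0.236]
233 148 [0.616 0.328 0.237]
234 148 [0.622 0.33  0.235]
235 148 [0.622 0.323 0.237]
236 148 [0.621 0.316 0.24 ]
237 148 [0.625 0.315 0.239]
238 148 [0.626 0.311 0.24 ]
229 149 [0.595 0.325 0.239]
233 149 [0.618 0.33  0.232]
235 149 [0.626 0.329 0.23 ]
237 149 [0.622 0.311 0.237]
238 149 [0.622 0.306 0.239]
239 149 [0.627 0.305 0.238]
240 149 [0.627 0.3   0.24 ]
235 150 [0.627 0.329 0.225]
239 150 [0.625 0.304 0.234]
240 150 [0.622 0.294 0.239]
241 150 [0.624 0.29  0.24 ]
242 150 [0.628 0.289 0.239]
213 151 [0.491 0.282 0.275]
214 151 [0.496 0.283 0.273]
223 151 [0.57  0.33  0.236]
241 151 [0.625 0.291 0.235]
242 151 [0.623 0.284 0.238]
243 151 [0.625 0.28  0.239]
244 151 [0.627 0.277 0.239]
210 152 [0.48  0.285 0.273]
211 152 [0.483 0.284 0.272]
212 152 [0.487 0.283 0.272]
213 152 [0.485 0.275 0.275]
214 152 [0.492 0.277 0.272]
215 152 [0.497 0.279 0.27 ]
218 152 [0.547 0.329 0.239]
221 152 [0.56  0.329 0.235]
243 152 [0.628 0.283 0.233]
244 152 
[... 9060 characters left out ...]

225 168 [0.485 0.208 0.239]
226 168 [0.492 0.21  0.236]
227 168 [0.496 0.211 0.235]
228 168 [0.498 0.208 0.235]
229 168 [0.488 0.189 0.246]
230 168 [0.486 0.181 0.249]
231 168 [0.491 0.182 0.248]
217 169 [0.475 0.239 0.227]
218 169 [0.476 0.235 0.228]
222 169 [0.478 0.214 0.235]
223 169 [0.476 0.207 0.239]
224 169 [0.48  0.206 0.238]
225 169 [0.482 0.203 0.238]
226 169 [0.486 0.203 0.237]
227 169 [0.484 0.195 0.241]
228 169 [0.482 0.187 0.245]
229 169 [0.488 0.189 0.242]
230 169 [0.489 0.185 0.243]
223 170 [0.478 0.209 0.234]
224 170 [0.477 0.202 0.237]
227 170 [0.483 0.194 0.238]
228 170 [0.487 0.194 0.237]
229 170 [0.487 0.187 0.239]
223 171 [0.478 0.209 0.23 ]
224 171 [0.482 0.209 0.229]
```

```bash
python3 - <<'E'
from h import *
t=load("top0");s=load("side0")
W=cloud(t)
def box(x0,x1,y0,y1,z0,z1,W=W):
    with np.errstate(invalid='ignore'):
        return (W[...,0]>x0)&(W[...,0]<x1)&(W[...,1]>y0)&(W[...,1]<y1)&(W[...,2]>z0)&(W[...,2]<z1)
for n,b in dict(full=(.47,.50,.19,.315,.232,.245),spare=(.61,.64,.20,.315,.232,.245),rail=(.42,.72,.325,.347,.23,.246)).items():
    P=W[box(*b)]; c=P.mean(0);u,d,v=np.linalg.svd((P-c)[:,:2]);d=v[0]
    print(n,len(P),np.round(c,4),np.round(d/d[0 if n=='rail' else 1],4))
for n,b in dict(rack=(.35,.8,.3,.7,.1,.6),kettle=(.05,.35,.38,.65,.05,.2),red=(.2,.45,.1,.28,.05,.3),carafe=(.38,.55,-.32,-.18,.05,.3),mug=(.3,.5,-.1,.1,.03,.3),toaster=(.7,1.1,-.6,0,.05,.5)).items():
    P=W[box(*b)]
    if len(P): print(n,len(P),np.round(np.nanpercentile(P,[1,50,99],axis=0),3).tolist())
crop(t,330,170,400,222,"pics/tc.png");crop(s,295,235,350,315,"pics/sc.png")
for (p,n) in((t,"t"),(s,"s")):
  Wp=cloud(p);m=box(.38,.55,-.34,-.18,.125,.2,Wp);P=Wp[m]
  print(n,len(P));print(np.round(P[np.argsort(-P[:,2])][:40],3).tolist())
E
```

```text
full 81 [0.482  0.2529 0.2386] [-0.0383  1.    ]
spare 88 [0.6273 0.2591 0.2384] [-0.0473  1.    ]
rail 311 [0.5642 0.3364 0.2397] [1.    0.038]
rack 5731 [[0.364, 0.312, 0.116], [0.549, 0.452, 0.221], [0.731, 0.546, 0.249]]
kettle 1081 [[0.052, 0.505, 0.052], [0.124, 0.524, 0.129], [0.177, 0.619, 0.199]]
red 143 [[0.296, 0.161, 0.051], [0.38, 0.199, 0.104], [0.447, 0.24, 0.201]]
carafe 550 [[0.432, -0.29, 0.051], [0.466, -0.245, 0.094], [0.511, -0.217, 0.158]]
mug 186 [[0.363, -0.041, 0.033], [0.415, 0.0, 0.08], [0.472, 0.037, 0.09]]
toaster 5758 [[0.734, -0.492, 0.057], [0.798, -0.342, 0.178], [0.896, -0.204, 0.185]]
scale 11.428571428571429
scale 7.5
t 163
[[0.487, -0.247, 0.158], [0.491, -0.256, 0.158], [0.475, -0.278, 0.158], [0.453, -0.246, 0.158], [0.487, -0.253, 0.158], [0.491, -0.25, 0.158], [0.469, -0.243, 0.157], [0.453, -0.258, 0.157], [0.456, -0.262, 0.157], [0.488, -0.266, 0.157], [0.472, -0.275, 0.157], [0.456, -0.265, 0.157], [0.459, -0.253, 0.157], [0.459, -0.274, 0.157], [0.453, -0.265, 0.157], [0.488, -0.269, 0.157], [0.494, -0.263, 0.156], [0.481, -0.238, 0.156], 
[... 779 characters left out ...]
-0.264, 0.156], [0.472, -0.25, 0.156], [0.49, -0.253, 0.156], [0.457, -0.26, 0.156], [0.485, -0.278, 0.156], [0.482, -0.252, 0.155], [0.455, -0.275, 0.155], [0.487, -0.273, 0.155], [0.489, -0.246, 0.155], [0.485, -0.254, 0.155], [0.491, -0.27, 0.155], [0.458, -0.266, 0.155], [0.468, -0.274, 0.155], [0.464, -0.253, 0.155], [0.477, -0.242, 0.155], [0.467, -0.25, 0.155], [0.469, -0.281, 0.155], [0.46, -0.25, 0.155], [0.487, -0.255, 0.155], [0.492, -0.265, 0.155], [0.479, -0.283, 0.155], [0.47, -0.241, 0.155], [0.485, -0.271, 0.155], [0.489, -0.25, 0.155], [0.49, -0.274, 0.155], [0.482, -0.245, 0.155], [0.484, -0.269, 0.155], [0.461, -0.267, 0.155], [0.477, -0.275, 0.155], [0.486, -0.26, 0.155]]
```

View pics/tc.png

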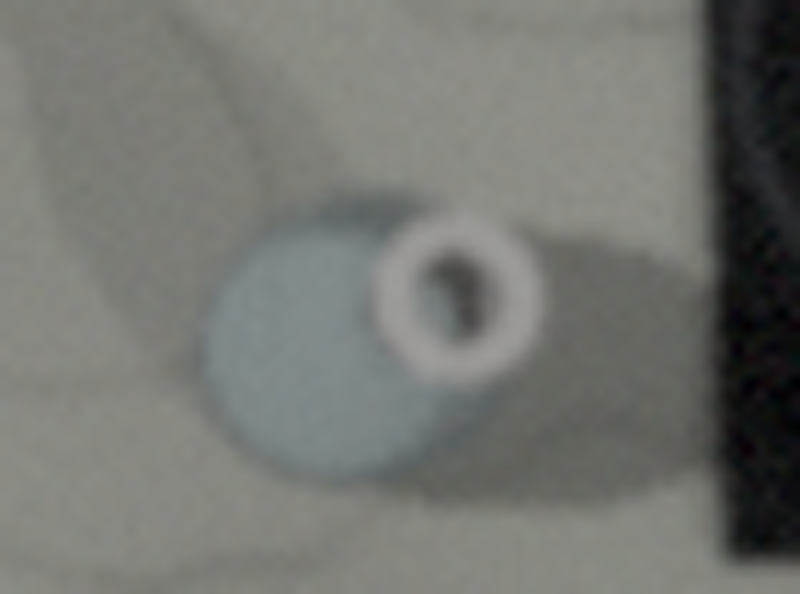

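View pics/sc.png

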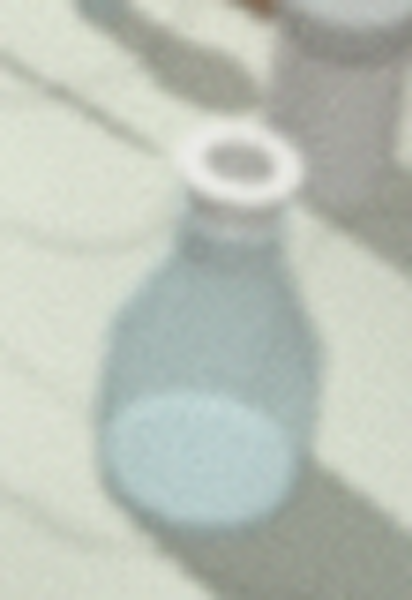

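```bash
python3 -m creep '[{"slide":[0,0,-0.5],"twist":0,"claw":1},{"slide":[0,0,-1],"twist":0,"claw":1},{"slide":[0,0,-1],"twist":0.1986,"claw":1},{"slide":[0,0,-1],"twist":0.1986,"claw":1},{"slide":[0,0,-1],"twist":0.1986,"claw":1},{"slide":[0,0,-1],"twist":0.1986,"claw":1},{"slide":[0,0,-1],"twist":0.1986,"claw":1},{"slide":[0,0,-1],"twist":0.1986,"claw":1},{"slide":[0,0,-1],"twist":0.1986,"claw":1},{"slide":[0,0,-1],"twist":0.1986,"claw":1},{"slide":[0,0,-1],"twist":0.1986,"claw":1},{"slide":[0,0,-1],"twist":0.1986,"claw":1}]' 12
python3 -m creep '[{"slide":[-0.3,0.3,0],"twist":0,"claw":1},{"slide":[-0.6,0.6,0],"twist":0,"claw":1},{"slide":[-1,0.75,0],"twist":0,"claw":1}]'
python3 -m creep '[{"slide":[-0.35,0.3,0],"twist":0,"claw":1},{"slide":[-0.7,0.6,0],"twist":0,"claw":1},{"slide":[-1,0.8,0],"twist":0,"claw":1}]'
python3 -m creep '[{"slide":[-0.35,0.3,0],"twist":0,"claw":1},{"slide":[-0.7,0.6,0],"twist":0,"claw":1},{"slide":[-1,0.8,0],"twist":0,"claw":1}]'
python3 -m creep '[{"slide":[-0.35,0.2,0],"twist":0,"claw":1},{"slide":[-0.7,0.4,0],"twist":0,"claw":1},{"slide":[-1,0.6,0],"twist":0,"claw":1},{"slide":[-1,0.6,0],"twist":0,"claw":1},{"slide":[-1,0.6,0],"twist":0,"claw":1},{"slide":[-1,0.6,0],"twist":0,"claw":1}]'
```

```text
time_s: 2.5
eef_pos: [0.1743, 0.6001, 0.3225]
eef_rot: [2.176, 2.266, -0.0]
force: [-0.4, 0.4, 0.5]
opening: 1.0
time_s: 2.8
eef_pos: [0.2555, 0.5033, 0.3224]
eef_rot: [2.174, 2.267, 0.003]
force: [1.0, -0.1, 0.1]
opening: 1.001
time_s: 3.1
eef_pos: [0.339, 0.4049, 0.3228]
eef_rot: [2.175, 2.266, 0.001]
force: [-0.3, 1.0, -0.1]
opening: 0.999
time_s: 3.4
eef_pos: [0.4231, 0.3081, 0.3228]
eef_rot: [2.175, 2.265, 0.002]
force: [-0.4, 0.4, -0.1]
opening: 0.997
time_s: 4.0
eef_pos: [0.4845, 0.213, 0.3225]
eef_rot: [-2.174, -2.266, 0.0]
force: [-0.4, 1.0, 0.4]
opening: 1.002
```

```bash
python3 -m creep '[{"slide":[0,0,0.4],"twist":0,"claw":1},{"slide":[0,0,0.4],"twist":0,"claw":1},{"slide":[0,0,0.4],"twist":0,"claw":1}]'; python3 - <<'E'
from h import *
from bench import get_obs
p=snap("side","side1");crop(p,170,80,290,170+0,"pics/s2.png")
print(np.round(get_obs()["eef_pos"],4), proj(p,get_obs()["eef_pos"]))
p=snap("top","top1");crop(p,170,110,290,200,"pics/t2.png")
E
```

```text
time_s: 4.3
eef_pos: [0.4841, 0.2132, 0.2824]
eef_rot: [-2.173, -2.267, 0.003]
force: [0.4, 0.2, 0.2]
opening: 0.997
scale 6.666666666666667
[0.4851 0.2132 0.2834] [[223.77404474 155.56581583]]
scale 6.666666666666667
```

View pics/s2.png

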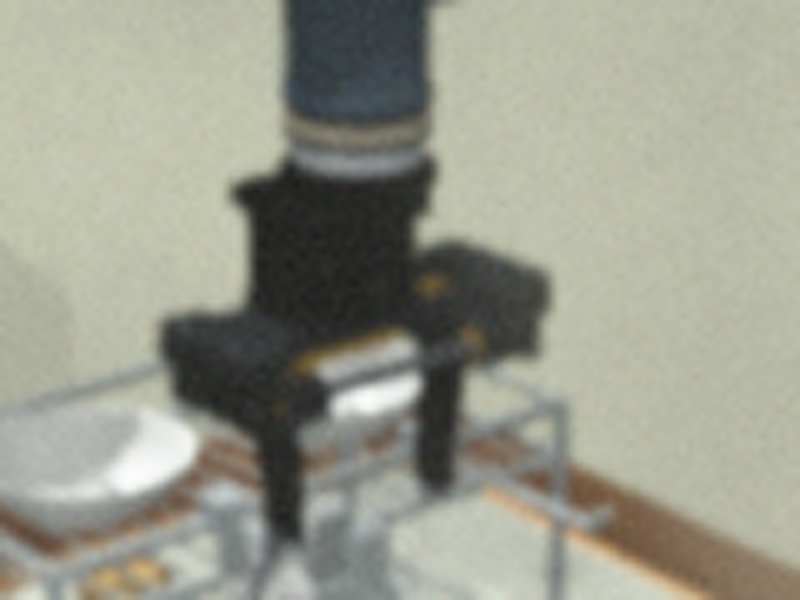

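View pics/t2.png

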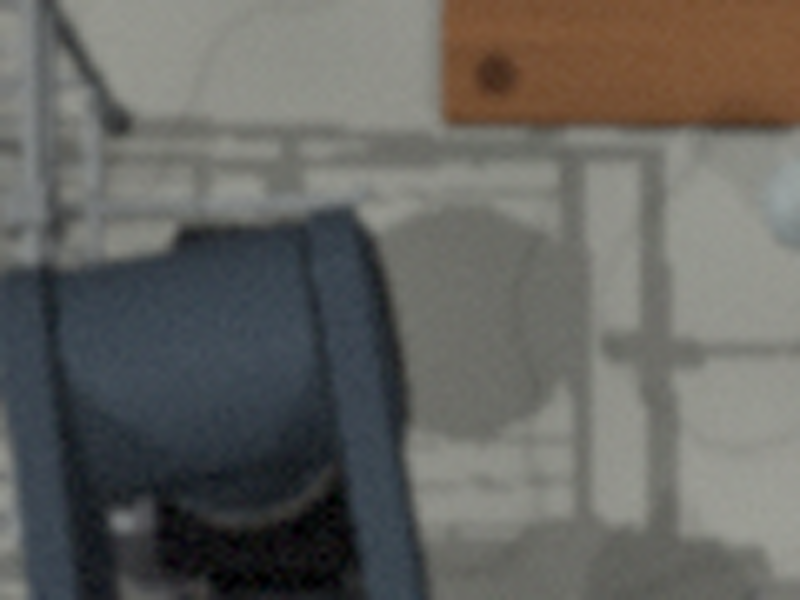

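```bash
python3 -m creep '[{"slide":[-0.01,0,0.2],"twist":0,"claw":1},{"slide":[-0.01,0,0.4],"twist":0,"claw":1},{"slide":[-0.01,0,0.4],"twist":0,"claw":0.6},{"slide":[-0.01,0,0.4],"twist":0,"claw":0.35},{"slide":[-0.01,0,0.4],"twist":0,"claw":0.1},{"slide":[-0.01,0,0.4],"twist":0,"claw":0.1},{"slide":[-0.01,0,0.4],"twist":0,"claw":0.1},{"slide":[-0.01,0,0.4],"twist":0,"claw":0.1},{"slide":[-0.01,0,0.4],"twist":0,"claw":0.1},{"slide":[-0.01,0,0.4],"twist":0,"claw":0.1}]' 12
```

```text
time_s: 5.4
eef_pos: [0.4852, 0.2113, 0.2426]
eef_rot: [2.176, 2.266, 0.0]
force: [0.3, -0.1, 0.1]
opening: 0.354
```

```bash
python3 -m creep '[{"slide":[0,0,0],"twist":0,"claw":0.1},{"slide":[0,0,0],"twist":0,"claw":0.1},{"slide":[0,0,0],"twist":0,"claw":0.1},{"slide":[0,0,0],"twist":0,"claw":0.1}]' 12
```

```text
time_s: 5.8
eef_pos: [0.4864, 0.2114, 0.243]
eef_rot: [2.175, 2.264, 0.003]
force: [2.1, 0.3, 0.6]
opening: 0.252
```

```bash
python3 -m creep '[{"slide":[0,0,0],"twist":0,"claw":0.1},{"slide":[0,0,-0.07],"twist":0,"claw":0.1},{"slide":[0,0,-0.14],"twist":0,"claw":0.1},{"slide":[0,0,-0.21],"twist":0,"claw":0.1},{"slide":[0,0,-0.21],"twist":0,"claw":0.1},{"slide":[0,0,-0.21],"twist":0,"claw":0.1}]' 15
```

```text
time_s: 6.4
eef_pos: [0.4849, 0.2113, 0.2637]
eef_rot: [-2.176, -2.266, 0.0]
force: [0.9, -1.2, -0.9]
opening: 0.248
```

```bash
python3 -m creep '[{"slide":[-0.15,0,0],"twist":0,"claw":0.1},{"slide":[-0.3,0,0],"twist":0,"claw":0.1},{"slide":[-0.45,0,0],"twist":0,"claw":0.1},{"slide":[-0.6,0,0],"twist":0,"claw":0.1},{"slide":[-0.7,0,0],"twist":0,"claw":0.1},{"slide":[-0.7,0,0],"twist":0,"claw":0.1},{"slide":[-0.7,0,0],"twist":0,"claw":0.1}]' 15
python3 - <<'E'
from h import *
t=load("top0");W=cloud(t);im=t["image"].astype(int)
m=(im[...,2]>im[...,1]+60)&(im[...,2]>im[...,0]+60)&(W[...,0]>.35)&(W[...,0]<.46)&(W[...,1]>.1)
print(np.round(np.percentile(W[m],[0,50,100],axis=0),3))
p=snap("side","side2");crop(p,160,90,300,195,"pics/s3.png")
E
```

```text
time_s: 7.1
eef_pos: [0.4881, 0.1411, 0.2636]
eef_rot: [-2.178, -2.264, -0.001]
force: [0.7, 0.2, -1.6]
opening: 0.249
[[0.377 0.165 0.095]
 [0.385 0.187 0.176]
 [0.397 0.213 0.202]]
scale 5.714285714285714
```

View pics/s3.png

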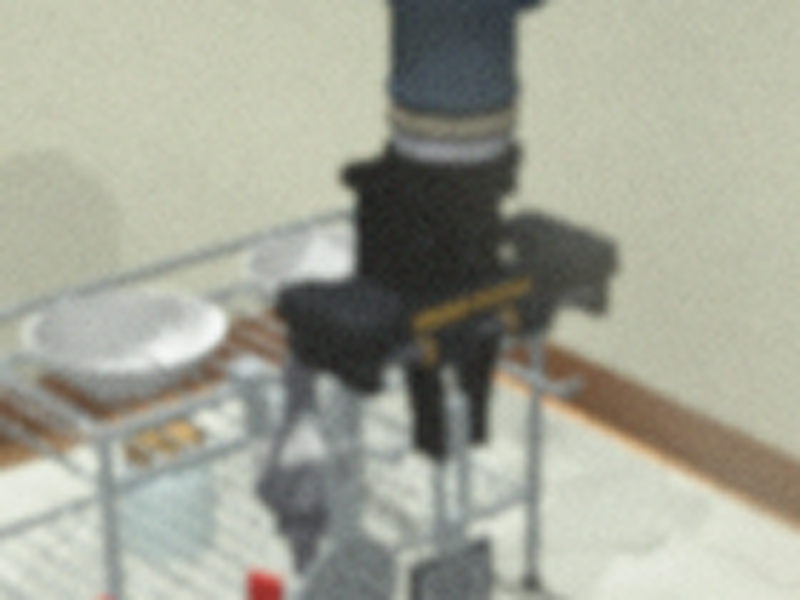

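```bash
python3 -m creep '[{"slide":[0,0.2,0],"twist":0,"claw":0.1},{"slide":[0,0.4,0],"twist":0,"claw":0.1},{"slide":[0,0.6,0],"twist":0,"claw":0.1},{"slide":[0,0.8,0],"twist":0,"claw":0.1},{"slide":[0,0.945,0],"twist":0,"claw":0.1}]' 15
python3 -m creep '[{"slide":[0,0.2,0],"twist":0,"claw":0.1},{"slide":[0,0.4,0],"twist":0,"claw":0.1},{"slide":[0,0.5,0],"twist":0,"claw":0.1},{"slide":[0,0.5,0],"twist":0,"claw":0.1},{"slide":[0,0.5,0],"twist":0,"claw":0.1}]' 15
python3 - <<'E'
from h import *
from bench import get_obs
p=snap("side","side3");crop(p,210,110,310,185,"pics/s4.png")
p=snap("top","top3");crop(p,170,100,290,190,"pics/t4.png")
P=np.array([.6273,.2591,.235]);d=np.array([-.042,1,0])
for y in(.19,.3):print(proj(p,[P+d*(y-.2591)]))
print(get_obs()["eef_pos"],get_obs()["eef_rot"])
E
```

```text
time_s: 7.65
eef_pos: [0.5837, 0.1461, 0.2634]
eef_rot: [2.175, 2.267, 0.001]
force: [-0.5, -0.5, -1.7]
opening: 0.248
time_s: 8.15
eef_pos: [0.6314, 0.1476, 0.2631]
eef_rot: [-2.175, -2.265, 0.002]
force: [-0.0, -0.7, -1.0]
opening: 0.248
scale 8.0
scale 6.666666666666667
[[225.41656692 139.3148432 ]]
[[188.57930601 140.52824608]]
[0.63123789 0.14743051 0.26343534] [-2.17520936e+00 -2.26534811e+00  1.56639227e-03]
```

View pics/s4.png

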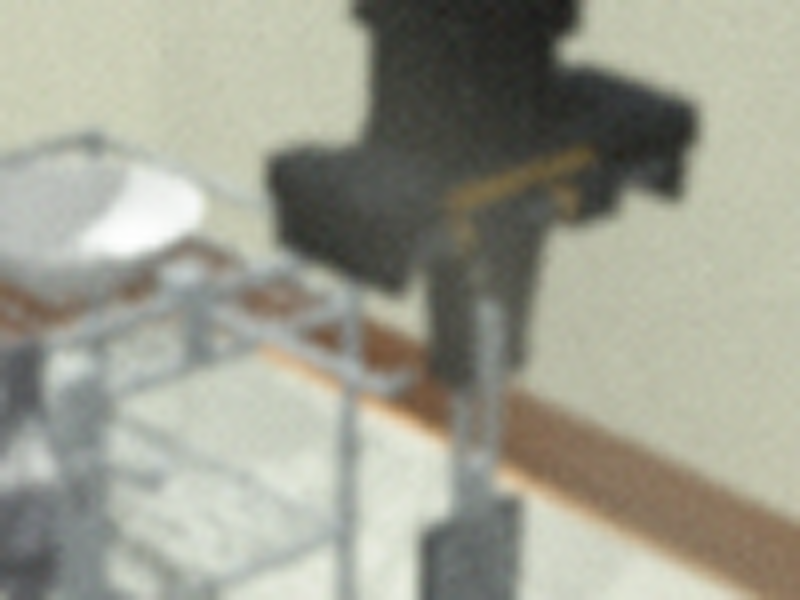

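View pics/t4.png

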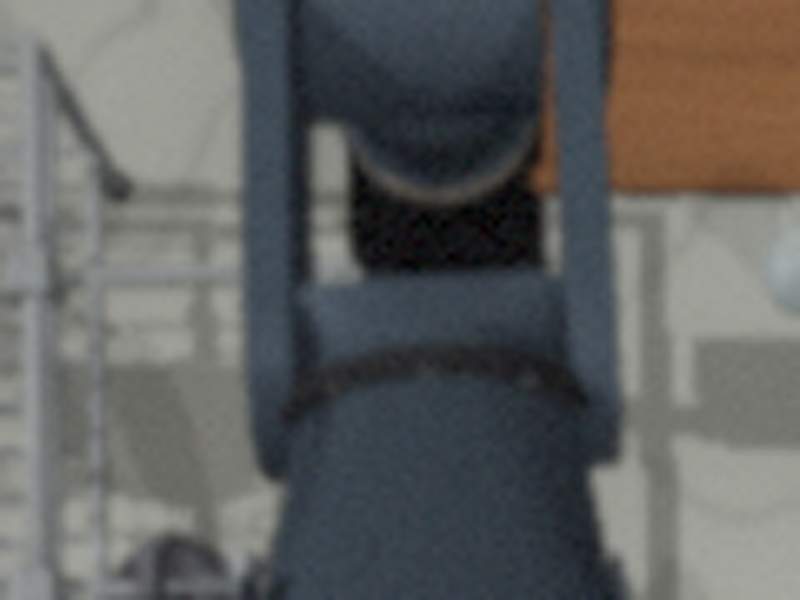

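```bash
python3 -m creep '[{"slide":[0.15,0.01,0],"twist":0,"claw":0.1},{"slide":[0.3,0.01,0],"twist":0,"claw":0.1},{"slide":[0.45,0.01,0],"twist":0,"claw":0.1},{"slide":[0.6,0.01,0],"twist":0,"claw":0.1},{"slide":[0.7,0.01,0],"twist":0,"claw":0.1},{"slide":[0.7,0.01,0],"twist":0,"claw":0.1}]' 15
python3 - <<'E'
from h import *
p=snap("side","side4");crop(p,210,110,310,185,"pics/s5.png")
E
```

```text
time_s: 8.85
eef_pos: [0.6302, 0.2193, 0.2635]
eef_rot: [-2.173, -2.268, -0.0]
force: [-0.1, -0.3, -1.5]
opening: 0.254
scale 8.0
```

View pics/s5.png

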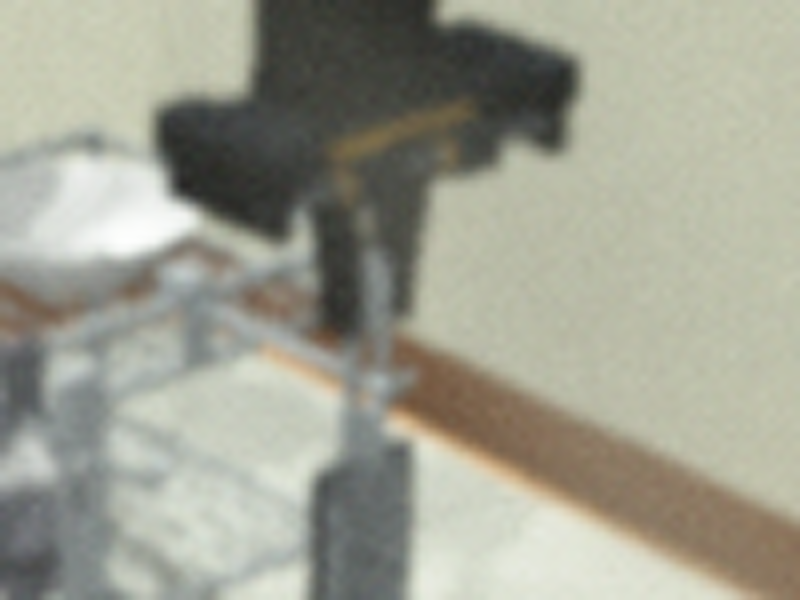

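```bash
python3 -m creep '[{"slide":[0.15,0,0],"twist":0,"claw":0.1},{"slide":[0.3,0,0],"twist":0,"claw":0.1},{"slide":[0.45,0,0],"twist":0,"claw":0.1},{"slide":[0.6,0,0],"twist":0,"claw":0.1},{"slide":[0.72,0,0],"twist":0,"claw":0.1},{"slide":[0.72,0,0],"twist":0,"claw":0.1},{"slide":[0.72,0,0.07],"twist":0,"claw":0.1},{"slide":[0.72,0,0.14],"twist":0,"claw":0.1},{"slide":[0.72,0,0.18],"twist":0,"claw":0.1},{"slide":[0.72,0,0.18],"twist":0,"claw":0.1},{"slide":[0.72,0,0.18],"twist":0,"claw":0.1}]' 15
```

```text
time_s: 10.0
eef_pos: [0.6278, 0.2886, 0.2453]
eef_rot: [-2.177, -2.265, 0.001]
force: [-0.3, -0.5, -1.8]
opening: 0.25
```

```bash
python3 -m creep '[{"slide":[0,0,0.01],"twist":0,"claw":0.1},{"slide":[0,0,0.025],"twist":0,"claw":0.1},{"slide":[0,0,0.025],"twist":0,"claw":0.1},{"slide":[0,0,0.025],"twist":0,"claw":0.1}]' 15
```

```text
time_s: 10.4
eef_pos: [0.6281, 0.2891, 0.2439]
eef_rot: [2.176, 2.265, 0.002]
force: [-0.2, -0.8, 2.8]
opening: 0.248
```

```bash
python3 -m creep '[{"slide":[0,0,0],"twist":0,"claw":0.6},{"slide":[0,0,0],"twist":0,"claw":0.6},{"slide":[0,0,0],"twist":0,"claw":0.6},{"slide":[0,0,0],"twist":0,"claw":0.6},{"slide":[0,0,-0.3],"twist":0,"claw":0.6},{"slide":[0,0,-0.6],"twist":0,"claw":0.6},{"slide":[0,0,-0.8],"twist":0,"claw":0.6},{"slide":[0,0,-0.8],"twist":0,"claw":0.6}]' 15
python3 - <<'E'
from h import *
p=snap("side","side5");crop(p,170,110,310,215,"pics/s6.png")
E
```

```text
time_s: 11.2
eef_pos: [0.6296, 0.2898, 0.3271]
eef_rot: [2.173, 2.263, 0.011]
force: [0.1, 0.2, -0.0]
opening: 0.603
scale 5.714285714285714
```

View pics/s6.png

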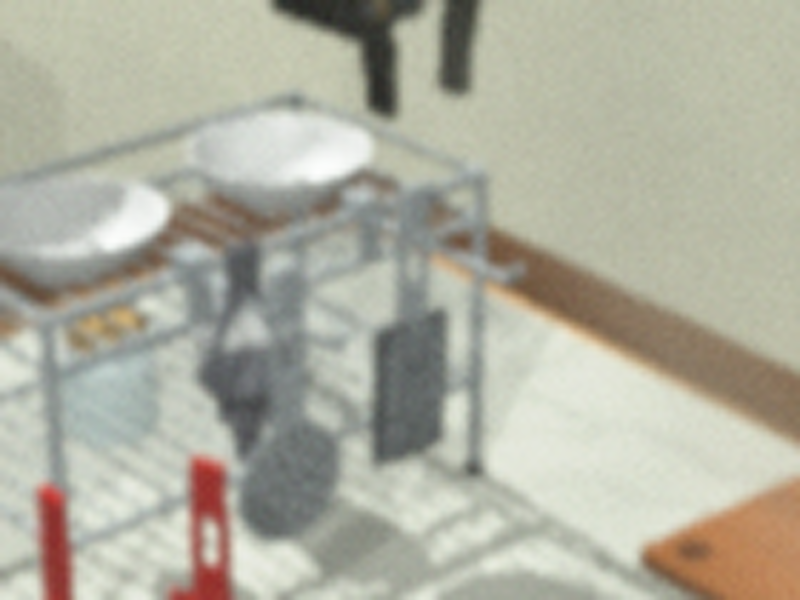

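```bash
python3 -m creep '[{"slide":[-0.1,-0.3,0],"twist":0,"claw":0.8},{"slide":[-0.25,-0.6,0],"twist":0,"claw":0.8},{"slide":[-0.4,-0.9,0],"twist":0,"claw":0.8}]' 15
python3 -m creep '[{"slide":[-0.03,-0.3,0],"twist":0,"claw":0.8},{"slide":[-0.035,-0.56,0],"twist":0,"claw":0.8},{"slide":[-0.035,-0.56,0],"twist":0,"claw":0.8},{"slide":[-0.035,-0.56,0],"twist":0,"claw":0.8}]' 15
```

```text
time_s: 11.55
eef_pos: [0.5372, 0.2448, 0.3204]
eef_rot: [-2.174, -2.264, 0.006]
force: [0.7, -0.1, -0.0]
opening: 0.765
time_s: 11.95
eef_pos: [0.4831, 0.2397, 0.322]
eef_rot: [-2.176, -2.266, 0.002]
force: [0.7, -0.6, 1.1]
opening: 0.805
```

```bash
python3 -m creep '[{"slide":[0,0,0.3],"twist":0,"claw":0.8},{"slide":[0,0,0.6],"twist":0,"claw":0.8},{"slide":[0,0,0.79],"twist":0,"claw":0.8},{"slide":[0,0,0.79],"twist":0,"claw":0.8},{"slide":[0,0,0.79],"twist":0,"claw":0.1},{"slide":[0,0,0.79],"twist":0,"claw":0.1},{"slide":[0,0,0.79],"twist":0,"claw":0.1},{"slide":[0,0,0.79],"twist":0,"claw":0.1},{"slide":[0,0,0.79],"twist":0,"claw":0.1},{"slide":[0,0,0.79],"twist":0,"claw":0.1},{"slide":[0,0,0.79],"twist":0,"claw":0.1},{"slide":[0,0,0.79],"twist":0,"claw":0.1},{"slide":[0,0,0.79],"twist":0,"claw":0.1},{"slide":[0,0,0.79],"twist":0,"claw":0.1},{"slide":[0,0,0.79],"twist":0,"claw":0.1}]' 12
```

```text
time_s: 13.45
eef_pos: [0.485, 0.24, 0.2447]
eef_rot: [2.175, 2.264, 0.004]
force: [4.0, 1.2, 2.7]
opening: 0.254
```

```bash
python3 -m creep '[{"slide":[0,0,-0.07],"twist":0,"claw":0.1},{"slide":[0,0,-0.14],"twist":0,"claw":0.1},{"slide":[0,0,-0.21],"twist":0,"claw":0.1},{"slide":[0,0,-0.21],"twist":0,"claw":0.1},{"slide":[0,0,-0.21],"twist":0,"claw":0.1}]' 15
python3 - <<'E'
from h import *
p=snap("side","side6");crop(p,170,110,310,215,"pics/s7.png")
E
```

```text
time_s: 13.95
eef_pos: [0.4828, 0.2397, 0.2651]
eef_rot: [-2.176, -2.265, 0.002]
force: [0.2, -0.0, -2.2]
opening: 0.254
scale 5.714285714285714
```

View pics/s7.png

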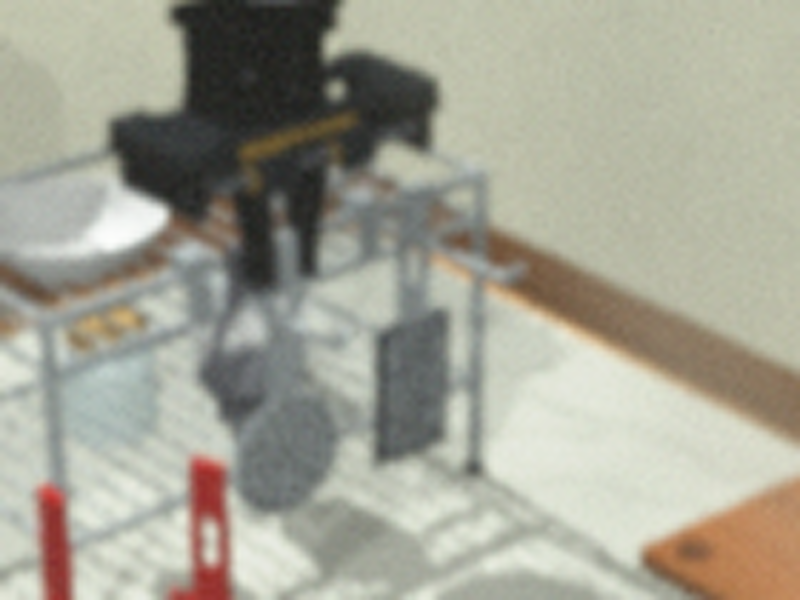

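```bash
python3 -m creep '[{"slide":[-0.15,0,0],"twist":0,"claw":0.1},{"slide":[-0.3,0,0],"twist":0,"claw":0.1},{"slide":[-0.45,0,0],"twist":0,"claw":0.1},{"slide":[-0.6,0,0],"twist":0,"claw":0.1},{"slide":[-0.8,0,0],"twist":0,"claw":0.1},{"slide":[-0.95,0,0],"twist":0,"claw":0.1},{"slide":[-0.95,0,0],"twist":0,"claw":0.1},{"slide":[-0.95,0,0],"twist":0,"claw":0.1}]' 15
python3 -m creep '[{"slide":[0,0.2,0],"twist":0,"claw":0.1},{"slide":[0,0.4,0],"twist":0,"claw":0.1},{"slide":[0,0.6,0],"twist":0,"claw":0.1},{"slide":[0,0.8,0],"twist":0,"claw":0.1},{"slide":[0,0.95,0],"twist":0,"claw":0.1}]' 15
python3 -m creep '[{"slide":[0,0.2,0],"twist":0,"claw":0.1},{"slide":[0,0.4,0],"twist":0,"claw":0.1},{"slide":[0,0.5,0],"twist":0,"claw":0.1},{"slide":[0,0.5,0],"twist":0,"claw":0.1},{"slide":[0,0.5,0],"twist":0,"claw":0.1}]' 15
python3 - <<'E'
from h import *
p=snap("side","side7");crop(p,210,110,310,185,"pics/s8.png")
E
```

```text
time_s: 14.8
eef_pos: [0.4875, 0.1442, 0.2651]
eef_rot: [-2.178, -2.263, -0.001]
force: [-0.3, -0.2, -2.4]
opening: 0.247
time_s: 15.3
eef_pos: [0.5835, 0.1495, 0.2649]
eef_rot: [2.175, 2.266, 0.001]
force: [-0.3, 0.4, -1.9]
opening: 0.253
time_s: 15.8
eef_pos: [0.6313, 0.151, 0.2646]
eef_rot: [-2.175, -2.265, 0.002]
force: [0.6, 0.1, -1.2]
opening: 0.252
scale 8.0
```

View pics/s8.png

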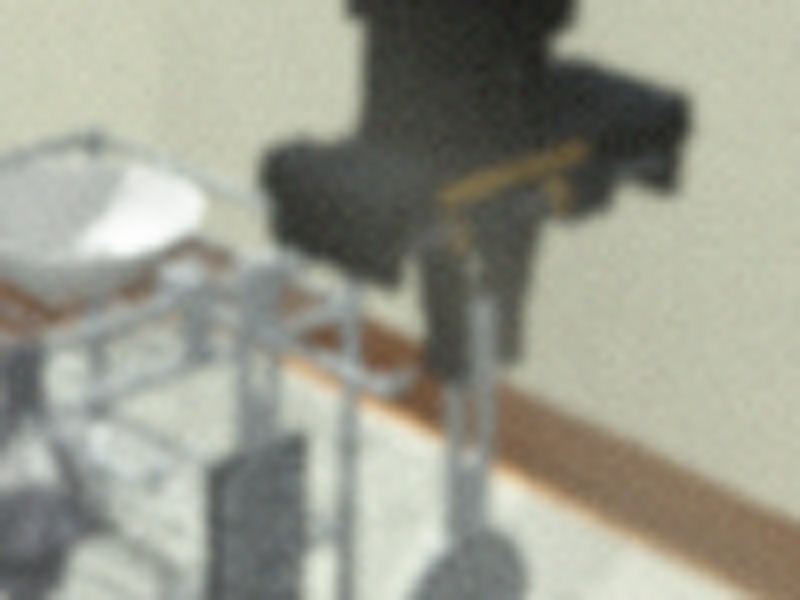

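```bash
python3 -m creep '[{"slide":[0.15,0.01,0],"twist":0,"claw":0.1},{"slide":[0.3,0.01,0],"twist":0,"claw":0.1},{"slide":[0.45,0.01,0],"twist":0,"claw":0.1},{"slide":[0.6,0.01,0],"twist":0,"claw":0.1},{"slide":[0.75,0.005,0],"twist":0,"claw":0.1},{"slide":[0.92,0.005,0],"twist":0,"claw":0.1},{"slide":[0.92,0.005,0],"twist":0,"claw":0.1},{"slide":[0.92,0,0.07],"twist":0,"claw":0.1},{"slide":[0.92,0,0.14],"twist":0,"claw":0.1},{"slide":[0.92,0,0.18],"twist":0,"claw":0.1},{"slide":[0.92,0,0.18],"twist":0,"claw":0.1},{"slide":[0.92,0,0.2],"twist":0,"claw":0.1},{"slide":[0.92,0,0.2],"twist":0,"claw":0.1}]' 15
```

```text
time_s: 17.15
eef_pos: [0.6289, 0.2422, 0.2452]
eef_rot: [2.177, 2.265, 0.0]
force: [-0.2, 0.3, -1.1]
opening: 0.254
```

```bash
python3 -m creep '[{"slide":[0,0,0.01],"twist":0,"claw":0.1},{"slide":[0,0,0.018],"twist":0,"claw":0.1},{"slide":[0,0,0.018],"twist":0,"claw":0.1},{"slide":[0,0,0.018],"twist":0,"claw":0.1}]' 15
```

```text
time_s: 17.55
eef_pos: [0.629, 0.2424, 0.2449]
eef_rot: [2.175, 2.265, 0.002]
force: [-1.8, -1.7, 5.8]
opening: 0.251
```

Resting on the prong (5.8 N upward). Release and rise.

```bash
python3 -m creep '[{"slide":[0,0,0],"twist":0,"claw":0.6},{"slide":[0,0,0],"twist":0,"claw":0.6},{"slide":[0,0,0],"twist":0,"claw":0.6},{"slide":[0,0,0],"twist":0,"claw":0.6},{"slide":[0,0,-0.3],"twist":0,"claw":0.6},{"slide":[0,0,-0.6],"twist":0,"claw":0.6},{"slide":[0,0,-0.8],"twist":0,"claw":0.6},{"slide":[0,0,-0.8],"twist":0,"claw":0.6},{"slide":[0,0,-0.8],"twist":0,"claw":0.6}]' 15
python3 - <<'E'
from h import *
p=snap("side","side8");crop(p,170,110,310,215,"pics/s9.png")
t=snap("top","top8");crop(t,170,100,310,205,"pics/t9.png")
W=cloud(t)
with np.errstate(invalid='ignore'):
  m=(W[...,2]>.265)&(W[...,2]<.285)&(W[...,0]>.42)&(W[...,0]<.72)&(W[...,1]<.31)&(W[...,1]>.1)
P=W[m]
for y0,y1,x0,x1 in((.27,.31,.45,.55),(.27,.31,.55,.7),(.2,.27,.55,.7)):
  Q=P[(P[:,1]>y0)&(P[:,1]<y1)&(P[:,0]>x0)&(P[:,0]<x1)];
  if len(Q):print(len(Q),np.round(Q.min(0),3),np.round(Q.max(0),3),np.round(Q.mean(0),4))
# collar centre
for q,n in((load("top0"),"top"),(load("side0"),"side"),(t,"top8"),(p,"side8")):
  Wc=cloud(q)
  with np.errstate(invalid='ignore'): m=(Wc[...,2]>.1485)&(Wc[...,2]<.165)&(Wc[...,0]>.42)&(Wc[...,0]<.52)&(Wc[...,1]<-.2)&(Wc[...,1]>-.32)
  v,u=np.nonzero(m); mm=np.zeros(m.shape,np.uint8);mm[m]=255
  if len(u)<20: print(n,len(u)); continue
  c,_=cv2.findContours(mm,0,1);c=max(c,key=len);(ex,ey),ax,a=cv2.fitEllipse(c)
  z=np.median(Wc[m][:,2]);print(n,len(u),(ex,ey),ax,z,np.round(world(q,ex,ey,z=z),4),np.round((Wc[m].min(0)+Wc[m].max(0))/2,4))
E
```

```text
time_s: 18.45
eef_pos: [0.6283, 0.2426, 0.3227]
eef_rot: [-2.176, -2.266, 0.001]
force: [0.0, -0.3, -0.4]
opening: 0.595
scale 5.714285714285714
scale 5.714285714285714
top 121 (369.4212341308594, 196.057373046875) (13.652162551879883, 14.264965057373047) 0.15386675400797098 [ 0.472  -0.2582  0.1539] [ 0.4723 -0.2578  0.1535]
side 119 (326.551025390625, 256.83001708984375) (10.666924476623535, 15.473404884338379) 0.15405369713905195 [ 0.4717 -0.2631  0.1541] [ 0.473  -0.2613  0.1528]
top8 119 (369.32928466796875, 196.0625) (13.732134819030762, 14.092460632324219) 0.15328262610170393 [ 0.4721 -0.258   0.1533] [ 0.4722 -0.258   0.1547]
side8 119 (326.6206359863281, 256.8087463378906) (10.533082008361816, 15.652586936950684) 0.15389563521110905 [ 0.4721 -0.263   0.1539] [ 0.4736 -0.2629  0.1535]
```

View pics/s9.png

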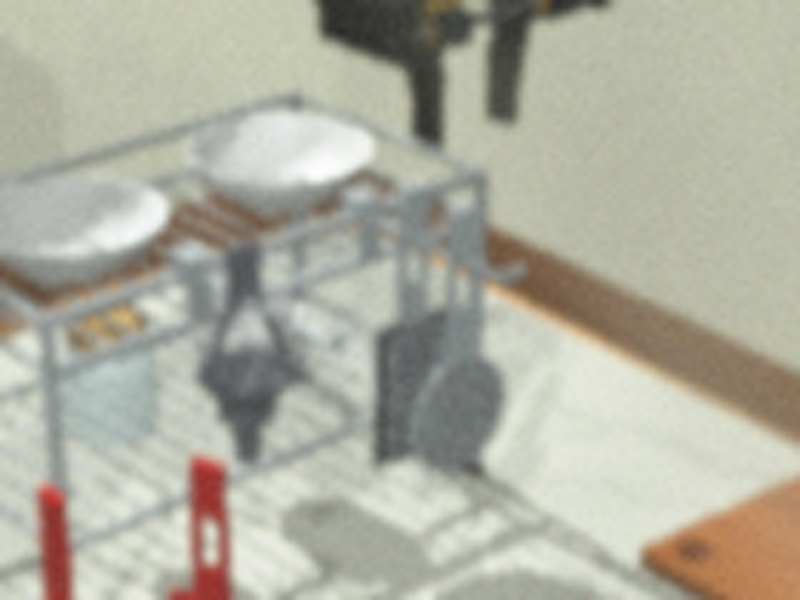

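View pics/t9.png

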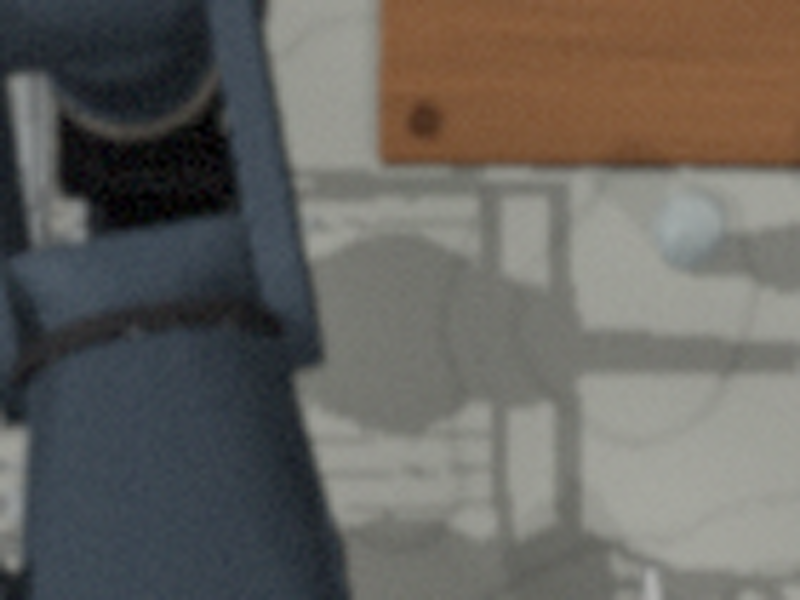

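```bash
python3 -m creep '[{"slide":[0,-0.3,0],"twist":0,"claw":0.8},{"slide":[0.1,-0.6,0],"twist":0,"claw":0.8},{"slide":[0.3,-0.9,0],"twist":0,"claw":0.8}]' 15
python3 -m creep '[{"slide":[0.12,-0.3,0],"twist":0,"claw":0.8},{"slide":[0.15,-0.55,0],"twist":0,"claw":0.8},{"slide":[0.15,-0.55,0],"twist":0,"claw":0.8},{"slide":[0.15,-0.55,0],"twist":0,"claw":0.8}]' 15
```

```text
time_s: 18.85
eef_pos: [0.5359, 0.2678, 0.321]
eef_rot: [-2.178, -2.262, 0.006]
force: [0.9, 0.8, 0.2]
opening: 0.766
time_s: 19.25
eef_pos: [0.4815, 0.2817, 0.3224]
eef_rot: [-2.175, -2.266, 0.002]
force: [0.0, -0.1, -0.1]
opening: 0.798
```

```bash
python3 -m creep '[{"slide":[0,0,0.3],"twist":0,"claw":0.8},{"slide":[0,0,0.6],"twist":0,"claw":0.8},{"slide":[0,0,0.8],"twist":0,"claw":0.8},{"slide":[0,0,0.8],"twist":0,"claw":0.8},{"slide":[0,0,0.8],"twist":0,"claw":0.1},{"slide":[0,0,0.8],"twist":0,"claw":0.1},{"slide":[0,0,0.8],"twist":0,"claw":0.1},{"slide":[0,0,0.8],"twist":0,"claw":0.1},{"slide":[0,0,0.8],"twist":0,"claw":0.1},{"slide":[0,0,0.8],"twist":0,"claw":0.1},{"slide":[0,0,0.8],"twist":0,"claw":0.1},{"slide":[0,0,0.8],"twist":0,"claw":0.1},{"slide":[0,0,0.8],"twist":0,"claw":0.1},{"slide":[0,0,0.8],"twist":0,"claw":0.1},{"slide":[0,0,0.8],"twist":0,"claw":0.1}]' 12
python3 -m creep '[{"slide":[0,0,-0.07],"twist":0,"claw":0.1},{"slide":[0,0,-0.14],"twist":0,"claw":0.1},{"slide":[0,0,-0.21],"twist":0,"claw":0.1},{"slide":[0,0,-0.21],"twist":0,"claw":0.1},{"slide":[0,0,-0.21],"twist":0,"claw":0.1}]' 40
```

```text
time_s: 20.75
eef_pos: [0.4833, 0.282, 0.244]
eef_rot: [2.175, 2.264, 0.004]
force: [4.3, 0.3, 3.1]
opening: 0.251
time_s: 21.25
eef_pos: [0.4815, 0.2817, 0.2643]
eef_rot: [-2.176, -2.265, 0.001]
force: [0.1, 0.0, -1.1]
opening: 0.245
```

```bash
python3 -m creep '[{"slide":[-0.15,0,0],"twist":0,"claw":0.1},{"slide":[-0.3,0,0],"twist":0,"claw":0.1},{"slide":[-0.45,0,0],"twist":0,"claw":0.1},{"slide":[-0.6,0,0],"twist":0,"claw":0.1},{"slide":[-0.8,0,0],"twist":0,"claw":0.1},{"slide":[-1,0,0],"twist":0,"claw":0.1},{"slide":[-1,0,0],"twist":0,"claw":0.1}]' 40
python3 -m creep '[{"slide":[-0.2,0,0],"twist":0,"claw":0.1},{"slide":[-0.4,0,0],"twist":0,"claw":0.1},{"slide":[-0.65,0,0],"twist":0,"claw":0.1},{"slide":[-0.8,0,-0.25],"twist":0,"claw":0.1},{"slide":[-0.9,0,-0.5],"twist":0,"claw":0.1},{"slide":[-1,0,-0.7],"twist":0,"claw":0.1},{"slide":[-1,0,-0.7],"twist":0,"claw":0.1}]' 40
python3 - <<'E'
from h import *
p=snap("side","side9");crop(p,150,90,310,210,"pics/s10.png")
t=snap("top","top9");crop(t,170,100,310,205,"pics/t10.png")
E
```

```text
time_s: 21.95
eef_pos: [0.486, 0.1788, 0.2643]
eef_rot: [2.18, 2.261, -0.002]
force: [0.9, 1.1, -2.2]
opening: 0.247
time_s: 22.65
eef_pos: [0.492, 0.0808, 0.3371]
eef_rot: [2.175, 2.26, 0.007]
force: [-0.1, 0.1, -1.7]
opening: 0.248
scale 5.0
scale 5.714285714285714
```

View pics/s10.png

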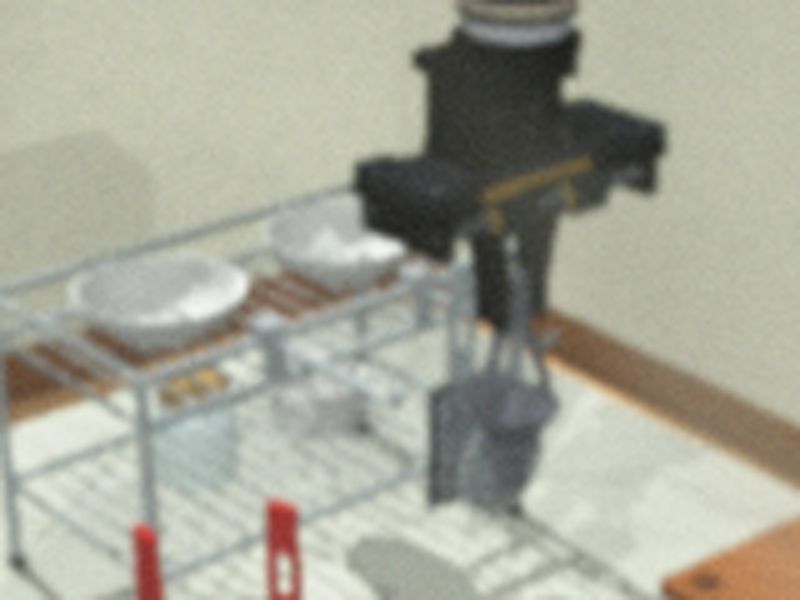

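View pics/t10.png

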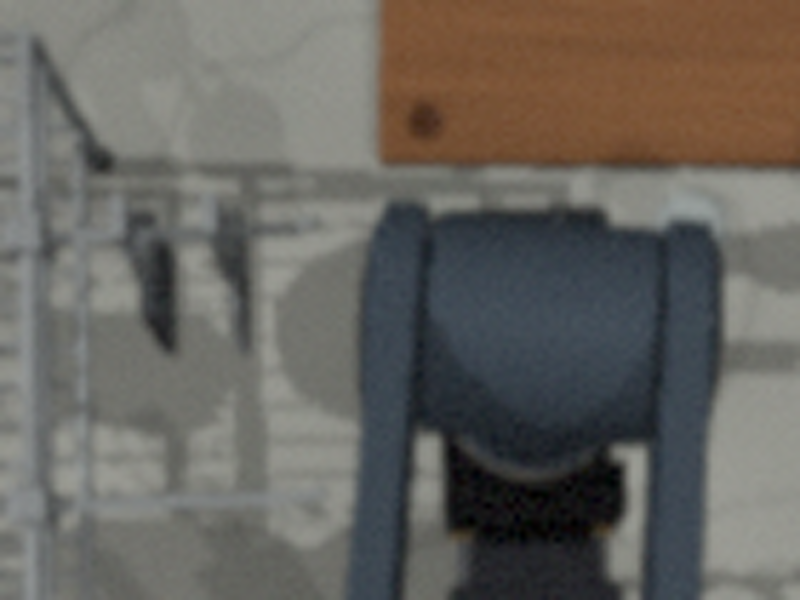

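```bash
python3 -m creep '[{"slide":[-0.25,-0.02,0],"twist":0,"claw":0.1},{"slide":[-0.6,-0.05,0],"twist":0,"claw":0.1},{"slide":[-1,-0.1,0],"twist":0,"claw":0.1}]' 40
python3 -m creep '[{"slide":[-0.35,-0.02,0],"twist":0,"claw":0.1},{"slide":[-0.7,-0.05,0],"twist":0,"claw":0.1},{"slide":[-1,-0.1,0],"twist":0,"claw":0.1}]' 40
python3 -m creep '[{"slide":[-0.3,-0.02,0],"twist":0,"claw":0.1},{"slide":[-0.6,-0.05,0],"twist":0,"claw":0.1},{"slide":[-0.8,-0.1,0],"twist":0,"claw":0.1},{"slide":[-0.8,-0.1,0],"twist":0,"claw":0.1},{"slide":[-0.8,-0.1,0],"twist":0,"claw":0.1},{"slide":[-0.8,-0.1,0],"twist":0,"claw":0.1}]' 40
```

```text
time_s: 23.05
eef_pos: [0.483, -0.0178, 0.3324]
eef_rot: [-2.171, -2.266, 0.001]
force: [0.3, -0.8, -2.0]
opening: 0.245
time_s: 23.35
eef_pos: [0.4772, -0.1194, 0.3324]
eef_rot: [-2.174, -2.264, 0.001]
force: [-0.4, -0.0, -0.5]
opening: 0.243
time_s: 23.95
eef_pos: [0.4709, -0.1975, 0.3333]
eef_rot: [-2.173, -2.265, -0.001]
force: [0.2, 0.8, -1.1]
opening: 0.246
```

```bash
python3 -m creep '[{"slide":[-0.2,0,0],"twist":0,"claw":0.1},{"slide":[-0.4,0,0.1],"twist":0,"claw":0.1},{"slide":[-0.63,-0.01,0.3],"twist":0,"claw":0.1},{"slide":[-0.63,-0.01,0.35],"twist":0,"claw":0.1},{"slide":[-0.63,-0.01,0.35],"twist":0,"claw":0.1},{"slide":[-0.63,-0.01,0.35],"twist":0,"claw":0.1}]' 40
python3 - <<'E'
from h import *
from bench import get_obs
o=get_obs();print(o["eef_pos"],o["eef_rot"])
e=o["eef_pos"]
p=snap("side","side10");crop(p,270,170,390,270,"pics/s11.png")
t=snap("top","top10");crop(t,310,150,430,240,"pics/t11.png")
print("side: spout end, shoulder, mouth centre",proj(p,[e-[0,0,.12],e-[0,0,.088],e-[0,0,.056]]),"collar",proj(p,[[.472,-.2605,.154]]))
E
```

```text
time_s: 24.55
eef_pos: [0.4727, -0.2613, 0.2991]
eef_rot: [-2.175, -2.265, -0.001]
force: [0.5, -0.9, -1.2]
opening: 0.25
[ 0.47274839 -0.26133102  0.29908719] [-2.17528625e+00 -2.26544313e+00 -6.69476455e-04]
scale 6.0
scale 6.666666666666667
side: spout end, shoulder, mouth centre [[327.3598252  249.08773335]
 [328.73481322 239.5252845 ]
 [330.14322437 229.67376605]] collar [[325.89720774 256.35266393]]
```

View pics/s11.png

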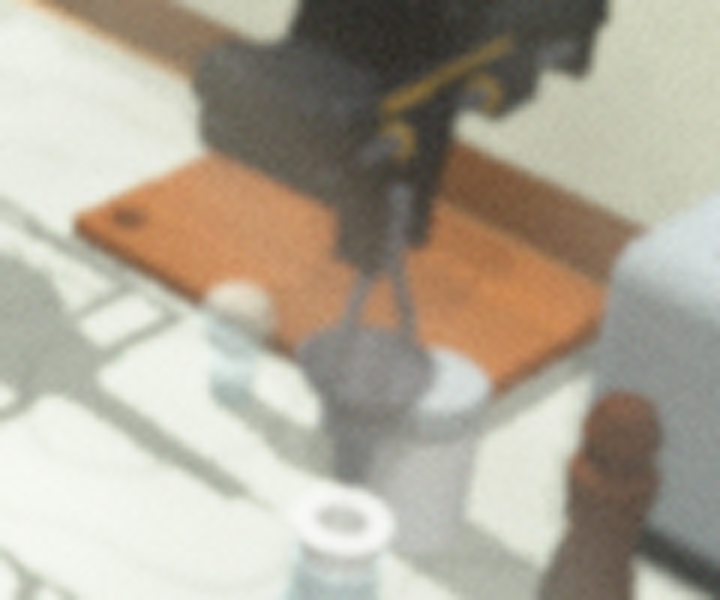

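View pics/t11.png

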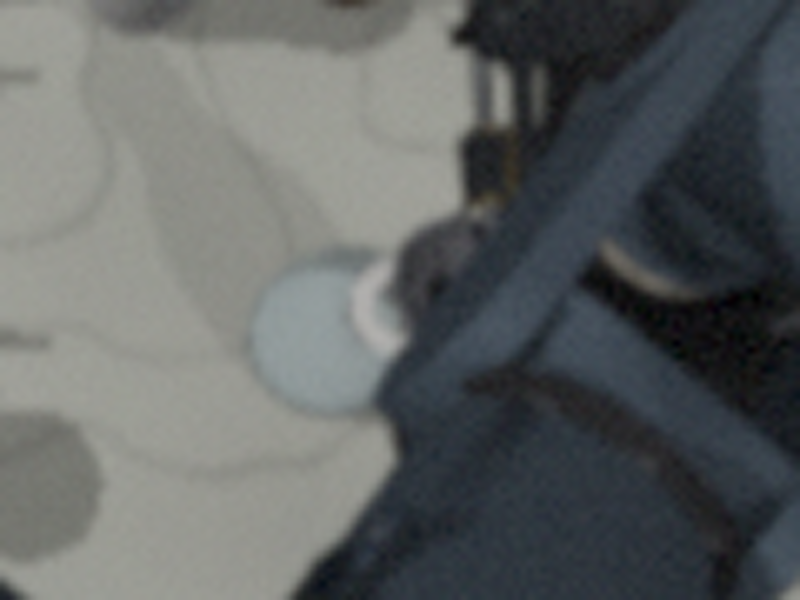

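```bash
python3 -m creep '[{"slide":[0.02,-0.005,0],"twist":0,"claw":0.1},{"slide":[0.02,-0.005,0.1],"twist":0,"claw":0.1},{"slide":[0.02,-0.005,0.2],"twist":0,"claw":0.1},{"slide":[0.02,-0.005,0.3],"twist":0,"claw":0.1},{"slide":[0.02,-0.005,0.3],"twist":0,"claw":0.1},{"slide":[0.02,-0.005,0.3],"twist":0,"claw":0.1}]' 45
python3 - <<'E'
from h import *
from bench import get_obs
o=get_obs();print(o["eef_pos"],o["force"],o["moment"])
p=snap("side","side11");crop(p,285,195,375,262,"pics/s12.png")
t=snap("top","top11");crop(t,310,150,430,240,"pics/t12.png")
E
```

```text
time_s: 25.25
eef_pos: [0.4719, -0.26, 0.2686]
eef_rot: [-2.176, -2.265, 0.0]
force: [0.3, -0.6, -0.1]
opening: 0.247
[ 0.47194834 -0.25996897  0.26861545] [ 0.33125209 -0.55575377 -0.10614498] [-0.05865266  0.04851358 -0.01516105]
scale 8.88888888888889
scale 6.666666666666667
```

View pics/s12.png

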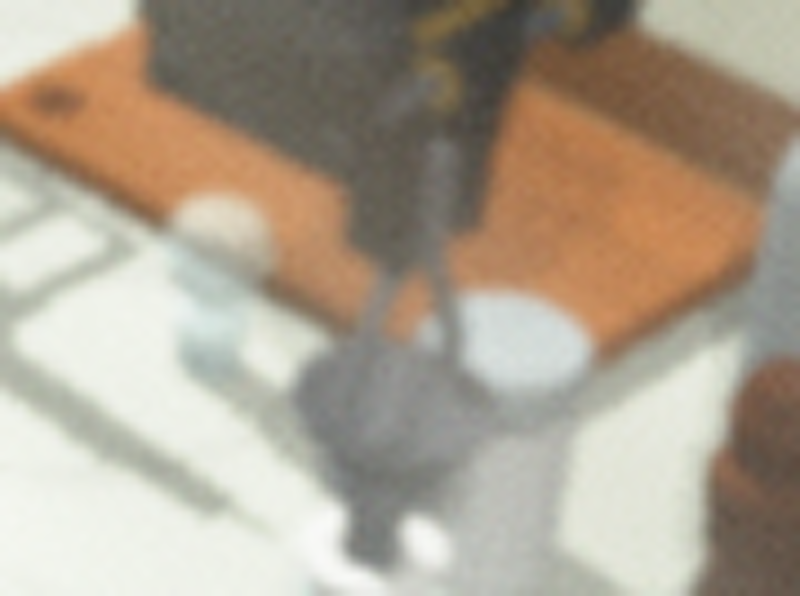

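View pics/t12.png

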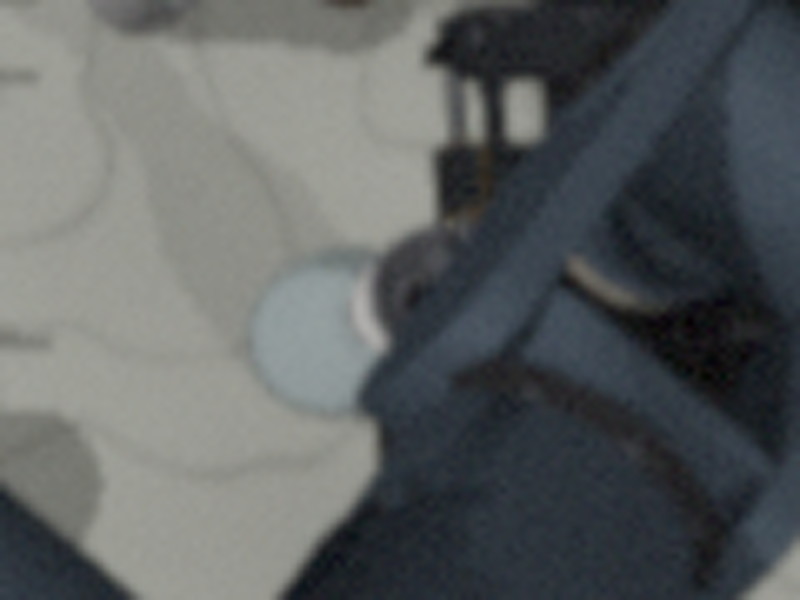

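```bash
python3 -m creep '[{"slide":[0,0,0.06],"twist":0,"claw":0.1},{"slide":[0,0,0.12],"twist":0,"claw":0.1},{"slide":[0,0,0.18],"twist":0,"claw":0.1},{"slide":[0,0,0.22],"twist":0,"claw":0.1},{"slide":[0,0,0.22],"twist":0,"claw":0.1},{"slide":[0,0,0.22],"twist":0,"claw":0.1}]' 45
python3 - <<'E'
from bench import get_obs
o=get_obs();print(o["eef_pos"],o["force"],o["moment"])
E
```

```text
time_s: 25.95
eef_pos: [0.4721, -0.2601, 0.2471]
eef_rot: [-2.176, -2.265, 0.0]
force: [0.4, 0.4, -0.7]
opening: 0.244
[ 0.47214719 -0.26008769  0.24709058] [ 0.3830902   0.43447428 -0.72724463] [-0.11227397  0.07071841 -0.0098909 ]
```

```bash
python3 -m creep '[{"slide":[0,0,0.01],"twist":0,"claw":0.1},{"slide":[0,0,0.02],"twist":0,"claw":0.1},{"slide":[0,0,0.03],"twist":0,"claw":0.1},{"slide":[0,0,0.04],"twist":0,"claw":0.1},{"slide":[0,0,0.05],"twist":0,"claw":0.1},{"slide":[0,0,0.05],"twist":0,"claw":0.1}]' 45
python3 -m creep '[{"slide":[0,0,0.01],"twist":0,"claw":0.1},{"slide":[0,0,0.02],"twist":0,"claw":0.1},{"slide":[0,0,0.02],"twist":0,"claw":0.1}]' 45
```

```text
time_s: 26.55
eef_pos: [0.4723, -0.2602, 0.2427]
eef_rot: [2.176, 2.265, -0.0]
force: [-0.4, 0.4, 2.4]
opening: 0.244
time_s: 26.85
eef_pos: [0.4724, -0.2603, 0.2411]
eef_rot: [2.176, 2.265, -0.0]
force: [-1.1, 1.3, 5.5]
opening: 0.244
```

```bash
python3 -m creep '[{"slide":[0,0,0.01],"twist":0,"claw":0.1},{"slide":[0,0,0.01],"twist":0,"claw":0.1}]' 45
```

```text
time_s: 27.05
eef_pos: [0.4724, -0.2603, 0.2401]
eef_rot: [2.176, 2.265, -0.0]
force: [-1.1, 0.7, 4.6]
opening: 0.248
```

```bash
for i in 1 2; do python3 -m creep '[{"slide":[0,0,0.01],"twist":0,"claw":0.1},{"slide":[0,0,0.02],"twist":0,"claw":0.1},{"slide":[0,0,0.02],"twist":0,"claw":0.1}]' 45; done
```

```text
time_s: 27.35
eef_pos: [0.4724, -0.2603, 0.238]
eef_rot: [2.176, 2.265, -0.0]
force: [-0.2, 0.6, 4.2]
opening: 0.25
time_s: 27.65
eef_pos: [0.4724, -0.2603, 0.2361]
eef_rot: [2.176, 2.265, -0.0]
force: [0.0, 0.6, 5.4]
opening: 0.248
```

```bash
python3 -m creep '[{"slide":[0,0,0.01],"twist":0,"claw":0.1},{"slide":[0,0,0.01],"twist":0,"claw":0.1}]' 45; python3 -m creep '[{"slide":[0,0,0.01],"twist":0,"claw":0.1},{"slide":[0,0,0.01],"twist":0,"claw":0.1}]' 45
```

```text
time_s: 27.85
eef_pos: [0.4724, -0.2603, 0.2351]
eef_rot: [2.175, 2.265, -0.0]
force: [-0.0, -0.1, 4.7]
opening: 0.248
time_s: 28.05
eef_pos: [0.4724, -0.2603, 0.2341]
eef_rot: [2.176, 2.265, -0.0]
force: [-0.7, 0.3, 4.0]
opening: 0.249
```

```bash
python3 -m creep '[{"slide":[0,0,0.01],"twist":0,"claw":0.1},{"slide":[0,0,0.01],"twist":0,"claw":0.1}]' 45; python3 -m creep '[{"slide":[0,0,0.01],"twist":0,"claw":0.1},{"slide":[0,0,0.01],"twist":0,"claw":0.1}]' 45; python3 - <<'E'
from h import *
p=snap("side","side12");crop(p,285,195,375,262,"pics/s13.png")
E
```

```text
time_s: 28.25
eef_pos: [0.4725, -0.2604, 0.2338]
eef_rot: [2.175, 2.264, -0.0]
force: [-0.6, 1.0, 9.3]
opening: 0.248
time_s: 28.45
eef_pos: [0.4727, -0.2606, 0.2338]
eef_rot: [2.174, 2.264, -0.0]
force: [-2.5, 2.0, 14.3]
opening: 0.248
scale 8.88888888888889
```

View pics/s13.png

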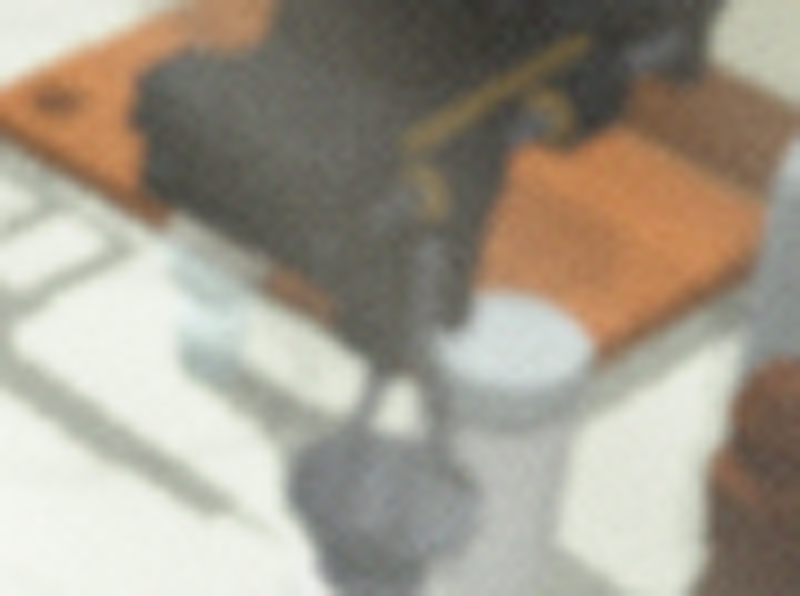

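```bash
python3 -m creep '[{"slide":[0,0,0.006],"twist":0,"claw":0.1},{"slide":[0,0,0.006],"twist":0,"claw":0.1},{"slide":[0,0,0.006],"twist":0,"claw":0.1},{"slide":[0,0,0.006],"twist":0,"claw":0.1},{"slide":[0,0,0.006],"twist":0,"claw":0.1}]' 45
```

```text
time_s: 29.0
eef_pos: [0.4728, -0.2607, 0.2338]
eef_rot: [2.174, 2.263, -0.0]
force: [-2.6, 2.4, 16.7]
opening: 0.244
```

```bash
python3 -m creep '[{"slide":[0,0,0.002],"twist":0,"claw":0.1},{"slide":[0,0,0.002],"twist":0,"claw":0.1},{"slide":[0,0,0.002],"twist":0,"claw":0.1},{"slide":[0,0,0.002],"twist":0,"claw":0.1}]' 45
python3 -m creep '[{"slide":[0,0,-0.01],"twist":0,"claw":0.1},{"slide":[0,0,-0.02],"twist":0,"claw":0.1},{"slide":[0,0,-0.032],"twist":0,"claw":0.1},{"slide":[0,0,-0.032],"twist":0,"claw":0.1},{"slide":[0,0,-0.032],"twist":0,"claw":0.1}]' 45
```

```text
time_s: 29.4
eef_pos: [0.4728, -0.2607, 0.2338]
eef_rot: [2.173, 2.263, -0.0]
force: [-1.9, 2.4, 18.4]
opening: 0.246
time_s: 29.9
eef_pos: [0.4724, -0.2603, 0.2339]
eef_rot: [2.176, 2.265, 0.0]
force: [-0.8, 0.6, 4.5]
opening: 0.248
```

Mostly relieved; take off the rest, then check before opening.

```bash
python3 -m creep '[{"slide":[0,0,-0.008],"twist":0,"claw":0.1},{"slide":[0,0,-0.008],"twist":0,"claw":0.1},{"slide":[0,0,-0.008],"twist":0,"claw":0.1}]' 20
python3 -m creep '[{"slide":[0,0,0],"twist":0,"claw":0.3},{"slide":[0,0,0],"twist":0,"claw":0.45},{"slide":[0,0,0],"twist":0,"claw":0.45},{"slide":[0,0,0],"twist":0,"claw":0.5},{"slide":[0,0,0],"twist":0,"claw":0.5},{"slide":[0,0,0],"twist":0,"claw":0.5}]' 10
```

```text
time_s: 30.2
eef_pos: [0.472, -0.2599, 0.2339]
eef_rot: [-2.176, -2.265, -0.0]
force: [-0.4, 1.1, -1.1]
opening: 0.25
time_s: 30.8
eef_pos: [0.4722, -0.2601, 0.2345]
eef_rot: [2.176, 2.266, 0.0]
force: [0.0, 0.7, 0.0]
opening: 0.495
```

```bash
python3 -m creep '[{"slide":[0,0,-0.1],"twist":0,"claw":0.5},{"slide":[0,0,-0.3],"twist":0,"claw":0.5},{"slide":[0,0,-0.6],"twist":0,"claw":0.5},{"slide":[0,0,-1],"twist":0,"claw":0.5},{"slide":[0,0,-1],"twist":0,"claw":0.5}]' 10
python3 -m creep '[{"slide":[0.4,0,-0.1],"twist":0,"claw":0.5},{"slide":[0.8,0,-0.2],"twist":0,"claw":0.5},{"slide":[1,0,-0.2],"twist":0,"claw":0.5},{"slide":[1,0,-0.2],"twist":0,"claw":0.5}]'
python3 -m creep '[{"slide":[0.4,0,-0.1],"twist":0,"claw":0.5},{"slide":[0.8,0,-0.2],"twist":0,"claw":0.5},{"slide":[1,0,-0.2],"twist":0,"claw":0.5},{"slide":[1,0,-0.2],"twist":0,"claw":0.5}]'
python3 - <<'E'
from h import *
p=snap("side","side13");crop(p,160,110,400,290,"pics/s14.png");crop(p,285,195,375,312,"pics/s14b.png")
t=snap("top","top13");crop(t,330,160,410,220,"pics/t14.png");crop(t,170,100,250,160,"pics/t14b.png")
W=cloud(t)
def rep(n,x0,x1,y0,y1,z0,z1,W=W):
  with np.errstate(invalid='ignore'): m=(W[...,0]>x0)&(W[...,0]<x1)&(W[...,1]>y0)&(W[...,1]<y1)&(W[...,2]>z0)&(W[...,2]<z1)
  P=W[m]
  if len(P): print(n,len(P),np.round(P.min(0),3),np.round(P.max(0),3),np.round(P.mean(0),4))
rep("funneltab",.44,.51,-.3,-.22,.235,.28); rep("mouth",.42,.53,-.32,-.2,.165,.195)
rep("grater",.6,.66,.27,.31,.262,.285);rep("skimmer",.6,.66,.22,.265,.262,.285)
W2=cloud(p);rep("side funneltab",.44,.51,-.3,-.22,.235,.28,W2);rep("side mouth",.42,.53,-.32,-.2,.165,.195,W2);rep("side grater",.6,.66,.27,.31,.25,.285,W2);rep("side skimmer",.6,.66,.22,.265,.25,.285,W2);rep("grater low",.58,.68,.255,.33,.1,.16,W2);rep("skim low",.58,.68,.2,.255,.1,.13,W2)
E
```

```text
time_s: 31.3
eef_pos: [0.4749, -0.2623, 0.3411]
eef_rot: [2.167, 2.256, 0.001]
force: [0.7, -0.8, -0.4]
opening: 0.499
time_s: 31.7
eef_pos: [0.4675, -0.1575, 0.355]
eef_rot: [-2.172, -2.269, -0.001]
force: [-0.9, -0.6, 0.4]
opening: 0.499
time_s: 32.1
eef_pos: [0.4639, -0.0589, 0.3747]
eef_rot: [2.173, 2.268, 0.0]
force: [-0.2, -0.7, -0.0]
opening: 0.499
scale 3.3333333333333335
scale 5.128205128205129
scale 10.0
scale 10.0
funneltab 48 [ 0.459 -0.264  0.236] [ 0.48  -0.253  0.267] [ 0.4696 -0.2562  0.2562]
mouth 63 [ 0.438 -0.287  0.165] [ 0.502 -0.24   0.194] [ 0.4591 -0.2682  0.1747]
grater 30 [0.616 0.285 0.262] [0.636 0.293 0.278] [0.6255 0.2886 0.2707]
skimmer 29 [0.618 0.238 0.262] [0.639 0.247 0.278] [0.628  0.2425 0.2713]
side funneltab 80 [ 0.461 -0.269  0.236] [ 0.483 -0.256  0.266] [ 0.4697 -0.2639  0.2521]
side mouth 196 [ 0.44  -0.292  0.165] [ 0.503 -0.231  0.194] [ 0.4754 -0.2598  0.1745]
side grater 35 [0.615 0.28  0.25 ] [0.636 0.291 0.275] [0.6248 0.2855 0.2633]
side skimmer 35 [0.618 0.233 0.251] [0.638 0.244 0.274] [0.6271 0.2384 0.2635]
grater low 136 [0.594 0.277 0.101] [0.654 0.293 0.16 ] [0.6184 0.2845 0.1348]
skim low 108 [0.586 0.232 0.1  ] [0.669 0.244 0.13 ] [0.6261 0.2391 0.1156]
```

View pics/s14.png

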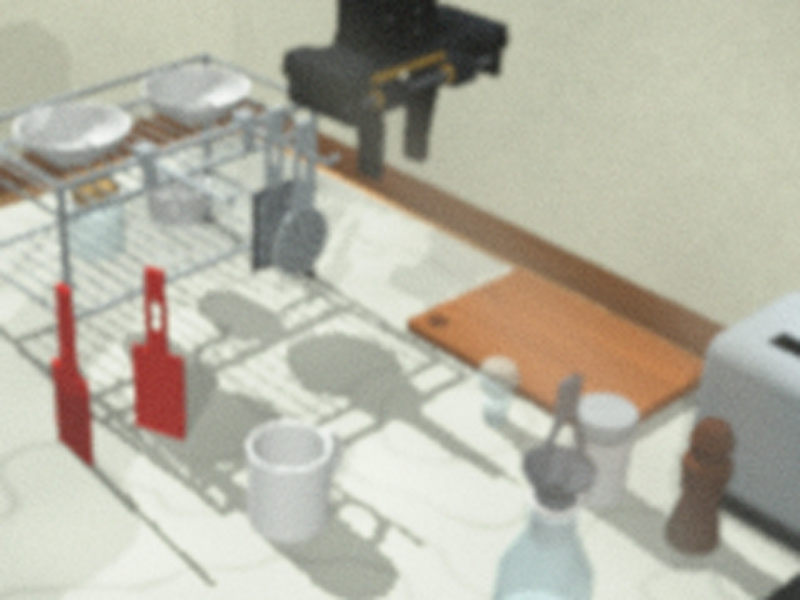

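View pics/s14b.png

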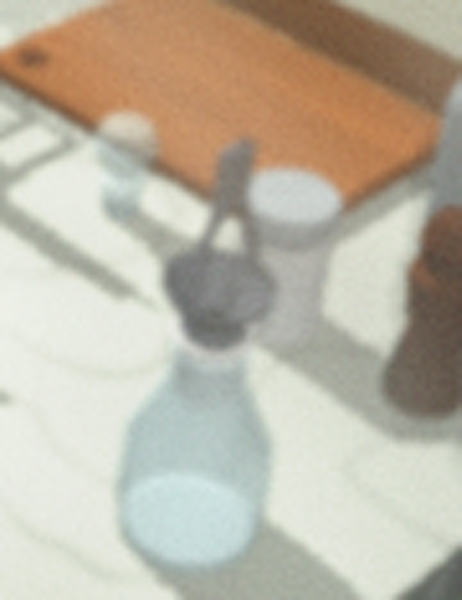

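View pics/t14.png

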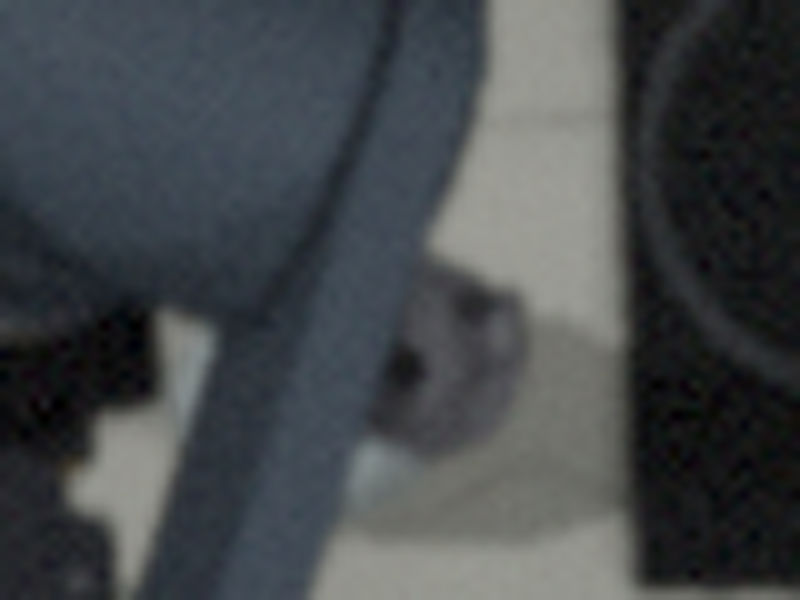

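View pics/t14b.png

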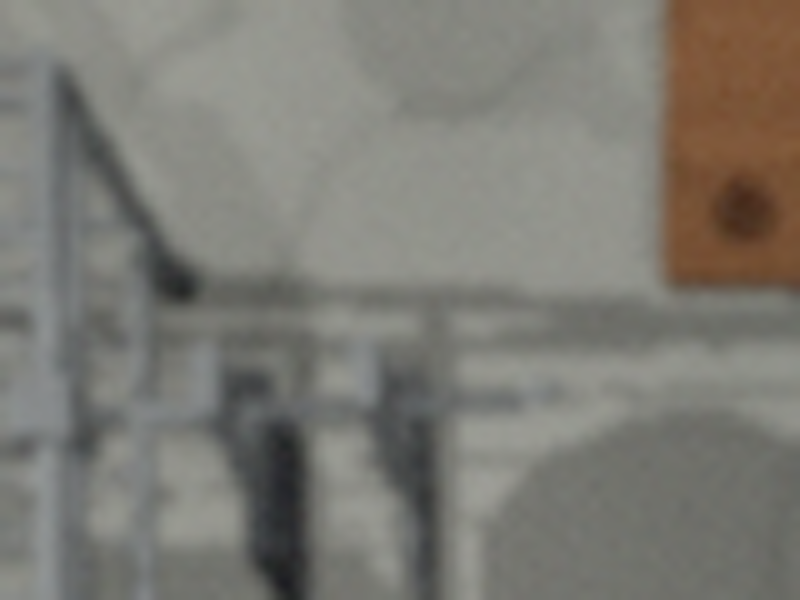

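```bash
python3 -c "
from bench import ticket;print(ticket.hand_in())"
```

```text
the job is handed in; nothing more can be done
None
```

I moved the grater and then the skimmer to the spare hook, about 42 and 88 mm from its root. I then pressed the funnel into the carafe's collar, let go, and handed the job in at about 32 s. No verdict was reported.

- **Press:** The collar slid at about 5 N and wedged after roughly 9 mm. The push was held near 17 N and ended at 18.4 N on the wrist, about 19 N on the carafe with the funnel's weight. I eased it back to zero before opening the gripper.
- **Last pictures, tools:** Grater and skimmer hang on the spare prong, each within about 1 mm of it sideways. The grater hangs upright; the top view's slant is perspective, and the side view shows it vertical.
- **Last pictures, funnel and arm:** The funnel stands upright, with an estimated tilt of about 0.03 rad. Its shoulder is about 11 mm above the rim, worked out from the tool height. Nothing else looks moved, and the arm is clear of everything.
- **Disagreements:** Before the press, the two cameras differed by about 5 mm in y on the collar's centre (-0.258 m and -0.263 m). I aimed between them. In the final top view the arm partly hid the funnel, so its position and tilt rest mainly on the side camera.

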